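# Put the seed tins away in the monkey-proof drawer

### The arm

A 6-joint arm with a two-finger parallel gripper is mounted at the origin on the work surface. World frame = base frame: x ahead of the robot, y to its left, z up, the work surface at z = 0. Lengths are in m, angles in rad, forces in N, time in s.
With the tool pointing down it reaches from about 0.375 to 0.9 m from the base axis. Payload 3.1 kg.
Tool frame: the origin (TCP) lies midway between the tips of the shut fingers; the grasp point (between the pads) lies 19 mm behind it; x points along the fingers, y is the direction in which the jaws open and shut, and the axes are right-handed (so a half turn about x gives the same grasp; the last joint's range is limited). The gripper opens to 85 mm and grips with 20 to 120 N. Pads are 22 mm wide; open, the fingers measure 114 mm over their backs; the gripper's body (76 mm by 85 mm) begins 54 mm behind the grasp point. The pads swing forward as they close: fully open they stand 13 mm farther back than shut.
Start: joints at [1.133, 0.527, 1.433, -0, 1.181, -0.178], TCP at [0.161, 0.604, 0.231] pointing down, gripper open.
Joint ranges: [-3.08, 3.08], [-0.75, 2.2], [0.22, 2.44], [-1.43, 4.57], [0, 2.65], [-2.85, 2.85]. Speed limits (rad/s): [2.79, 2.79, 3.14, 3.14, 3.14, 3.14].

### API

Orientations are given as a unit quaternion [w, x, y, z].
In Python, from cell import bot gives the robot as it stands. The module is installed in compiled form; this text tells all that it offers.
- The arm moves only by the tool carry_out, never from a script. Its argument "deltas" is a list of rows, each a list of 3 entries, a list of its own where there are three numbers: the turn, a rotation vector about the world's x, y, z in degrees, then the shift along the world's x, y, z in mm, then the finger opening in mm, from 0 to 85.4. A call has 1 to 20 rows; each row is the pose to reach, as a shift and turn from the pose measured when the call began; what a row does not reach only later rows make up. A row lasts 1/10 s, in which the tool goes at most 50 mm and 8.59 degrees, less where a joint would pass 70% of its speed; a pose out of reach is approached as far as the arm can. A call with a gripper value outside its range is refused whole. The fingers move at their own pace and stop on an object; "newtons" is the grip in N (left out, the last holds). Time passes only in rows, so rows that repeat a pose let the fingers close. It gives the time, the measured TCP pose, the force and the opening at its end, in the units of the state.
- bot.sense(): the state, without advancing time (a new reading comes with each control period).
- bot.read_camera(name): name is "scene" or "side" or "wrist"; returns a dict with "img" (480x640x3 uint8, red, green, blue), "range_z" (480x640 float32, m along the optical axis (not along the pixel's ray), 0 where there is no reading), "K" (3x3 intrinsics, pixels), "rvec" (rotation vector, rad) and "tvec" (3), from world to camera coordinates, as OpenCV has them. Camera axes: x right, y down, z forward; pixel columns grow to the right and rows downward; lengths in m; the calibration is good to about 2 mm. A picture is of the moment at which its call begins.
- bot.job_done(): hands the job in, once; it reports no verdict.
The state is a dict: "clock": time; "joint_pos": joint angles; "joint_velocities": joint speeds; "joint_torque": joint torques, N m; "tcp_pos": TCP position; "ee_rot": TCP orientation; "wrist_force": force on the tool from outside, world axes, zero at the start; "torque": the same for the moment, N m; "opening": opening from 0.0 (shut) to 1.0 (fully open).
Only numpy, scipy, OpenCV 4.12 (cv2) and the standard library are available. Lean on these libraries where they do the work, as an engineer would, in place of code of your own. Each camera call takes 0.05 s, during which the arm holds its last target.

### The job

Press the lid of every seed tin on the shelf fully home, and put all the tins away in the chest's spring drawer: take the wooden dowel from its block, poke it down through the small hole in the chest's top to push the catch so that the drawer springs out, and stand the tins upright in the drawer's pockets. Then push the drawer in until it latches shut, with the dowel put back upright in its block, and leave everything else on the shelf where it is.

Things in the scene. Friction and masses are not known exactly. Their poses are not given: they have to be found in the camera images.
- chest: fixed wooden chest, 170 mm deep (x), 340 wide (y), 120 high; top board 12 mm. Origin: middle of the front edge of its underside; own x points into it, away from the robot, z up. Its spring drawer has no handle: a front board 340 mm wide, 100 high, 16 thick, lower edge 10 mm above the shelf, covers the whole chest front, its outer face 16 mm plus the drawer's travel before the origin.
- drawer (a joint): how far the drawer is out of the chest, along the chest's own -x, in m: 0 = in, at the stop; about 0.003 = latched shut, resting on the catch; 0.14 = fully out. A damped spring pushes it out (7 N shut, 5 N out, about a second). Nothing to pull it by. Pushed in to the stop (takes about 15 N) and let go, it latches by itself.
- latch (a joint): how far the spring catch is pressed down, in m: 0 = up (engaged), up to 0.020 at its stop; the drawer is freed at about 0.011. Resists with 3.5 N rising to 8.5 N; springs back up when let go. Its round brass push pad, 20 mm in diameter, lies inside the chest straight below the hole, 20 mm below the chest's top surface when up.
- hole (a point): centre of the 23 mm round hole through the chest's top board, at the top surface (120 mm above the shelf), near the chest's right front corner: 40 mm behind the front and 140 mm to the right (-y) of the chest's middle.
- block_hole (a point): centre of the mouth of the upright hole that keeps the dowel, in the top of a fixed dark wooden block 70 x 70 x 65 mm high. The hole is 20 mm in diameter with a 3 mm chamfer, 55 mm deep (bottom 10 mm above the shelf).
- dowel: round plain wooden dowel, 14 mm in diameter, 160 mm long, 30 g, standing upright and loose in the block, its upper 105 mm free. Origin: centre of its lower end; z points along it to the upper end.
- pocket0 (a point): centre of the floor of drawer pocket 0 (0 rightmost, -y; 3 leftmost), moving with the drawer; axes as the chest's. Each is 122 mm long (x), 56 wide (y), 61.5 apart; above the floor partitions rise 25 mm, outer walls 45, drawer front 90. The floor is 20 mm above the shelf. With the drawer fully out this point is 79 mm before the chest's front.
- pocket1 (a point): centre of the floor of drawer pocket 1 (0 rightmost, -y; 3 leftmost), moving with the drawer; axes as the chest's. Each is 122 mm long (x), 56 wide (y), 61.5 apart; above the floor partitions rise 25 mm, outer walls 45, drawer front 90. The floor is 20 mm above the shelf. With the drawer fully out this point is 79 mm before the chest's front.
- pocket2 (a point): centre of the floor of drawer pocket 2 (0 rightmost, -y; 3 leftmost), moving with the drawer; axes as the chest's. Each is 122 mm long (x), 56 wide (y), 61.5 apart; above the floor partitions rise 25 mm, outer walls 45, drawer front 90. The floor is 20 mm above the shelf. With the drawer fully out this point is 79 mm before the chest's front.
- pocket3 (a point): centre of the floor of drawer pocket 3 (0 rightmost, -y; 3 leftmost), moving with the drawer; axes as the chest's. Each is 122 mm long (x), 56 wide (y), 61.5 apart; above the floor partitions rise 25 mm, outer walls 45, drawer front 90. The floor is 20 mm above the shelf. With the drawer fully out this point is 79 mm before the chest's front.
- tin0: aluminium seed tin, one of 2 to 4 (absent: None): upright cylinder 46 mm in diameter, 60 tall, about 170 g, with a slightly wider press-on steel lid (49 mm in diameter, 10 thick; its top 66 mm above the tin's underside when fully home, 4 to 7 mm higher at the start). Origin: centre of its underside, z up. Grip it below the lid, that is under 56 mm.
- tin0_lid (a joint): how far the lid of tin0 stands up from fully home, in m: 0 = home, up to 0.008. It stays where it is pushed (6 N friction).
- tin1: aluminium seed tin, one of 2 to 4 (absent: None): upright cylinder 46 mm in diameter, 60 tall, about 170 g, with a slightly wider press-on steel lid (49 mm in diameter, 10 thick; its top 66 mm above the tin's underside when fully home, 4 to 7 mm higher at the start). Origin: centre of its underside, z up. Grip it below the lid, that is under 56 mm.
- tin1_lid (a joint): how far the lid of tin1 stands up from fully home, in m: 0 = home, up to 0.008. It stays where it is pushed (6 N friction).
- tin2: aluminium seed tin, one of 2 to 4 (absent: None): upright cylinder 46 mm in diameter, 60 tall, about 170 g, with a slightly wider press-on steel lid (49 mm in diameter, 10 thick; its top 66 mm above the tin's underside when fully home, 4 to 7 mm higher at the start). Origin: centre of its underside, z up. Grip it below the lid, that is under 56 mm.
- tin2_lid (a joint): how far the lid of tin2 stands up from fully home, in m: 0 = home, up to 0.008. It stays where it is pushed (6 N friction).
- tin3: aluminium seed tin, one of 2 to 4 (absent: None): upright cylinder 46 mm in diameter, 60 tall, about 170 g, with a slightly wider press-on steel lid (49 mm in diameter, 10 thick; its top 66 mm above the tin's underside when fully home, 4 to 7 mm higher at the start). Origin: centre of its underside, z up. Grip it below the lid, that is under 56 mm.
- tin3_lid (a joint): how far the lid of tin3 stands up from fully home, in m: 0 = home, up to 0.008. It stays where it is pushed (6 N friction).
- saucer: white ceramic saucer 90 mm across; not part of the job, leave it alone. Origin: on its underside.
- glass_jar: empty glass jar with steel screw lid, 68 mm across, 110 mm tall; not part of the job, leave it alone. Origin: on its underside.
- clay_pot: terracotta pot 110 mm across, 100 mm tall; not part of the job, leave it alone. Origin: on its underside.
- small_pot: small terracotta pot, 70 mm across, 60 mm tall; not part of the job, leave it alone. Origin: on its underside.
- trowel: green plastic hand trowel lying flat, 280 mm long; not part of the job, leave it alone. Origin: on its underside.
- garden_fork: steel hand fork with wooden handle lying flat, 265 mm long; not part of the job, leave it alone. Origin: on its underside.
Not all that is in view belongs to the job. What is shaped like the tin3 but blue or green is not meant.

How it is judged:
On the way, in this order (a step that is already met when the one before it is completed fails the run):
1. the dowel pushes the catch down through the hole (contact force between dowel and latch above 1 N and value of joint latch above 0.007 m), for 0.04 s.
2. the drawer has sprung out (value of joint drawer above 0.12 m), for 0.2 s.
3. every tin stands upright on the floor of the open drawer (value of joint drawer above 0.08 m and x of tin0 in the frame of pocket0 between -0.042 and 0.042 m and y of tin0 in the frame of pocket0 between -0.03 and 0.215 m and z of tin0 in the frame of pocket0 between -0.006 and 0.006 m and angle between each of tin0, tin1, tin2, tin3's own z axis and vertical below 0.12 rad and x of tin1 in the frame of pocket0 between -0.042 and 0.042 m and y of tin1 in the frame of pocket0 between -0.03 and 0.215 m and z of tin1 in the frame of pocket0 between -0.006 and 0.006 m and x of tin2 in the frame of pocket0 between -0.042 and 0.042 m and y of tin2 in the frame of pocket0 between -0.03 and 0.215 m and z of tin2 in the frame of pocket0 between -0.006 and 0.006 m and x of tin3 in the frame of pocket0 between -0.042 and 0.042 m and y of tin3 in the frame of pocket0 between -0.03 and 0.215 m and z of tin3 in the frame of pocket0 between -0.006 and 0.006 m), for 0.2 s.
4. the drawer is pushed in and latched (value of joint drawer below 0.007 m and value of joint latch below 0.003 m), for 0.3 s.
At the end, for the whole second after the job is handed in: Drawer latched shut (under 7 mm out, catch under 3 mm down); every tin at rest upright (7 degrees) on the drawer's floor, its lid under 1.5 mm from home; dowel at rest in its block (12 mm from the hole's middle, 45 mm deep, 8.5 degrees of upright) (all of step 4 and x of tin0 in the frame of pocket0 between -0.042 and 0.042 m and y of tin0 in the frame of pocket0 between -0.03 and 0.215 m and z of tin0 in the frame of pocket0 between -0.006 and 0.006 m and angle between each of tin0, tin1, tin2, tin3's own z axis and vertical below 0.12 rad and value of joint each of tin0_lid, tin1_lid, tin2_lid, tin3_lid below 0.0015 m and linear speed of each of tin0, tin1, tin2, tin3, dowel below 0.02 m/s and x of tin1 in the frame of pocket0 between -0.042 and 0.042 m and y of tin1 in the frame of pocket0 between -0.03 and 0.215 m and z of tin1 in the frame of pocket0 between -0.006 and 0.006 m and x of tin2 in the frame of pocket0 between -0.042 and 0.042 m and y of tin2 in the frame of pocket0 between -0.03 and 0.215 m and z of tin2 in the frame of pocket0 between -0.006 and 0.006 m and x of tin3 in the frame of pocket0 between -0.042 and 0.042 m and y of tin3 in the frame of pocket0 between -0.03 and 0.215 m and z of tin3 in the frame of pocket0 between -0.006 and 0.006 m and horizontal distance between dowel and block_hole below 0.012 m and z of dowel in the frame of block_hole below -0.045 m and angle between dowel's own z axis and vertical below 0.15 rad); the robot touches nothing.
It fails at once if one of the bystanders (saucer, glass jar, pots, trowel, fork) is moved by more than 5 cm (distance of any of saucer, glass_jar, clay_pot, small_pot, trowel, garden_fork from where it was at the start of the episode above 0.05 m).
Of tin0, tin1, tin2, tin3 only 2 to 4 are there at a start; the rules pass over those that are not, and their reading is None.
At some moment in a run one of tin0, tin1, tin2, tin3 may be knocked a few centimetres aside while the robot is not near it.
It also fails if it takes over 210 s, if anything falls off the work surface, if the arm or the gripper's body presses on something with over 40 N, if the wrist force passes 120 N, or if a joint passes its speed limit or range.

## Working session

There is one attempt and no reset: what is moved stays moved. The work goes in short steps, Python scripts to look and compute and a tool call to move; the robot and the scene stay as the last step left them, time stands still between calls to the robot, and variables do not carry over. Pictures are saved under pics/ and viewed, and the job is handed in when it is done.

Besides the shell and the picture viewer there is one more tool, called after "Call:" by a JSON object that holds its "api" and its "payload". carry_out: Moves the arm, as the interface text tells. Its arguments: {"type":"object","properties":{"deltas":{"type":"array"},"newtons":{"type":"number"}},"required":["deltas"]}

```bash
mkdir -p pics; ls; cat > h.py <<'E'
import numpy as np, cv2
from cell import bot
def cam(n):
    c=bot.read_camera(n); R,_=cv2.Rodrigues(np.array(c['rvec'],float)); c['R']=R; c['t']=np.array(c['tvec'],float).reshape(3); return c
def save(c,name,box=None,s=1):
    im=c['img'][:,:,::-1]
    if box: x0,y0,x1,y1=box; im=im[y0:y1,x0:x1]
    im=cv2.resize(im,None,fx=s,fy=s,interpolation=cv2.INTER_CUBIC); cv2.imwrite('pics/'+name,im)
def px(c,u,v,z=None):
    """world point at pixel; by depth if z None else by intersect with plane z"""
    K=c['K']; r=np.array([(u-K[0,2])/K[0,0],(v-K[1,2])/K[1,1],1.])
    if z is None:
        d=c['range_z'][int(round(v)),int(round(u))]; return c['R'].T@(r*d-c['t'])
    o=-c['R'].T@c['t']; w=c['R'].T@r; return o+w*(z-o[2])/w[2]
def cloud(c):
    K=c['K']; d=c['range_z']; v,u=np.mgrid[0:480,0:640]
    P=np.stack([(u-K[0,2])/K[0,0]*d,(v-K[1,2])/K[1,1]*d,d],-1)
    W=(P-c['t'])@c['R']; W[d==0]=np.nan; return W
def proj(c,p):
    q=c['K']@(c['R']@np.array(p)+c['t']); return q[:2]/q[2]
E
python3 - <<'E'
from h import *
for n in ['scene','side','wrist']:
    c=cam(n); save(c,n+'0.png'); print(n,-c['R'].T@c['t'],c['R'][2])
s=bot.sense(); print({k:np.round(v,3) for k,v in s.items()})
E
```

```text
pics
scene [1.47796169 0.55685381 1.00700235] [-0.64766997 -0.40044322 -0.64820432]
side [0.21787942 0.91183763 1.1570711 ] [ 0.2522615  -0.62974938 -0.73469712]
wrist [0.08296632 0.62408029 0.37253105] [ 0.30243082 -0.08322565 -0.94953098]
{'clock': np.float64(0.15), 'joint_pos': array([ 1.133,  0.528,  1.434,  0.   ,  1.181, -0.179]), 'joint_velocities': array([ 0.001, -0.001, -0.004, -0.001, -0.001, -0.   ]), 'joint_torque': array([ 0.0000e+00, -4.4274e+01, -1.7827e+01, -0.0000e+00,  6.0000e-03,
        0.0000e+00]), 'tcp_pos': array([0.16 , 0.604, 0.231]), 'ee_rot': array([ 0.701,  0.091,  0.701, -0.092]), 'wrist_force': array([ 0.376,  1.052, -0.663]), 'torque': array([ 0.02 , -0.015,  0.009]), 'opening': np.float64(1.003)}
```

View pics/scene0.png

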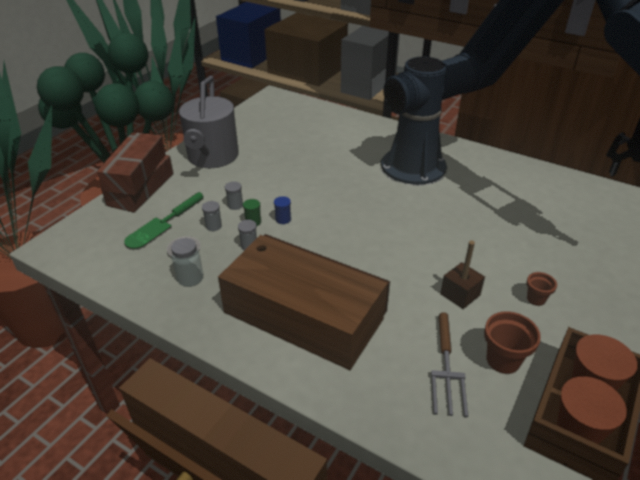

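View pics/side0.png

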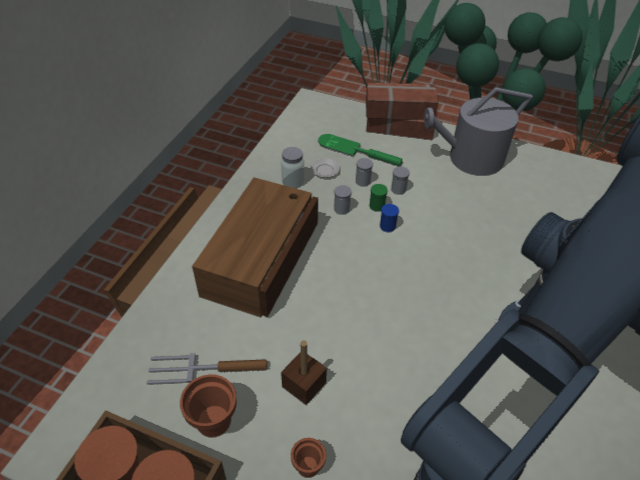

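View pics/wrist0.png

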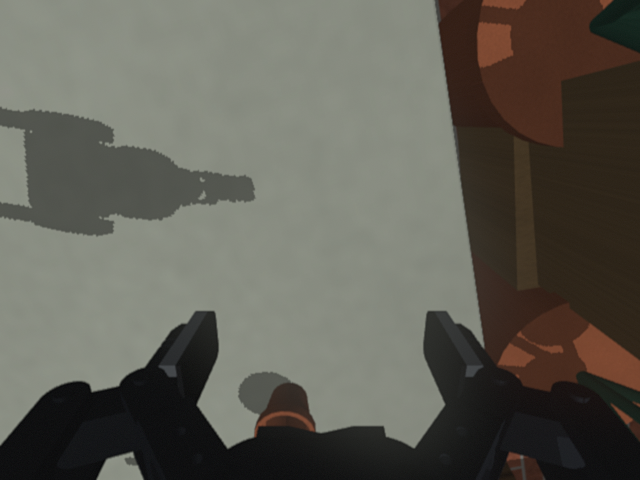

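```bash
python3 - <<'E'
from h import *
c=cam('side'); save(c,'sideA.png',(180,120,440,320),3); save(c,'sideB.png',(240,320,360,420),5)
d=cam('scene'); save(d,'sceneA.png',(100,150,400,370),2.6)
W=cloud(c);V=cloud(d)
np.save('side.npy',W);np.save('scene.npy',V)
for u,v in [(364,165),(400,173),(343,192),(379,190),(390,210),(293,196),(304,342)]: print('side',u,v,px(c,u,v))
for u,v in [(234,187),(212,207),(247,226),(283,202),(262,248),(471,243)]: print('scene',u,v,px(d,u,v))
E
```

```text
side 364 165 [ 0.57334331 -0.35280636  0.06729065]
side 400 173 [ 0.46496596 -0.35679897  0.07008358]
side 343 192 [ 0.58804989 -0.21639049  0.06998588]
side 379 190 [ 0.49910064 -0.26776936  0.06631186]
side 390 210 [ 0.44622308 -0.20186313  0.06737942]
side 293 196 [ 0.6908117  -0.10633197  0.11146108]
side 304 342 [0.46989269 0.33359687 0.17012845]
scene 234 187 [ 0.47055715 -0.35562878  0.06956286]
scene 212 207 [ 0.57877803 -0.34659253  0.07147997]
scene 247 226 [ 0.59609093 -0.21397798  0.07206986]
scene 283 202 [ 0.45739446 -0.19468229  0.0693174 ]
scene 262 248 [ 0.66223751 -0.11607756  0.08939979]
scene 471 243 [0.47415928 0.33678901 0.16816816]
```

View pics/sideA.png

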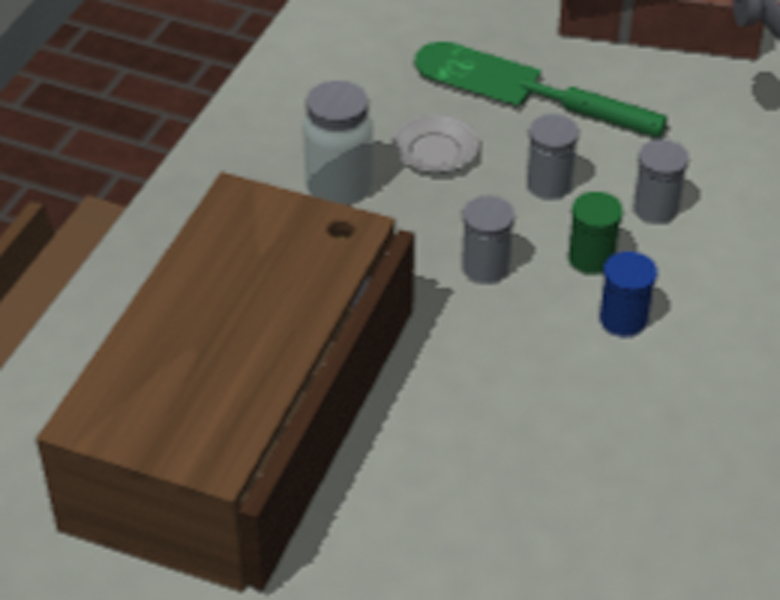

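View pics/sceneA.png

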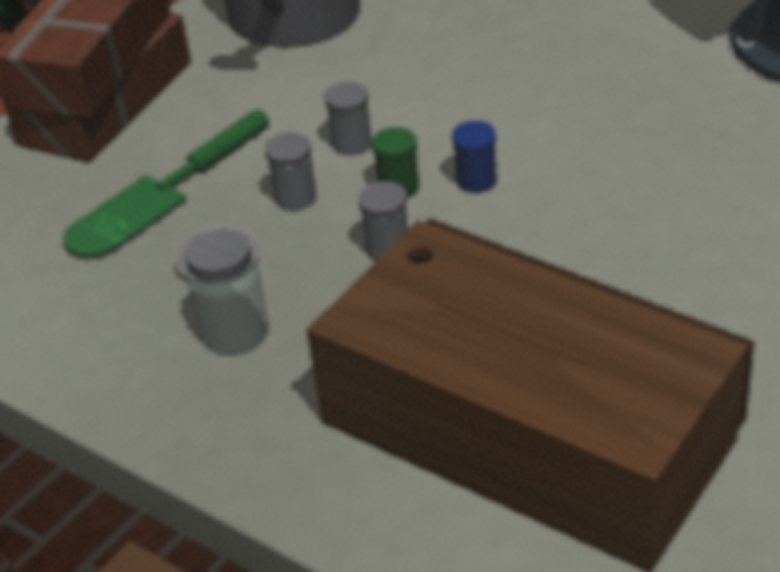

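View pics/sideB.png

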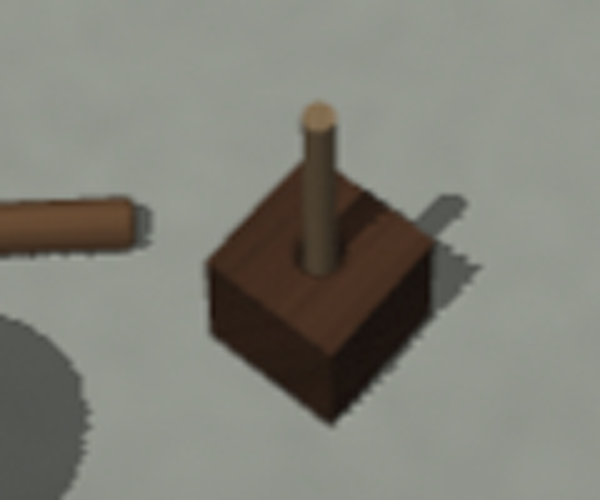

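```bash
cat > fit.py <<'E'
from h import *
for n in ['side','scene']:
    W=np.load(n+'.npy'); ok=(abs(W[...,2]-0.120)<0.004)&(W[...,0]>.45)&(W[...,0]<1.0)&(abs(W[...,1]-.07)<.28)
    lab,L,st,ce=cv2.connectedComponentsWithStats(ok.astype(np.uint8))
    k=1+np.argmax(st[1:,4]); P=W[L==k][:,:2]; r=cv2.minAreaRect((P*1000).astype(np.float32)); print(n,'chest',len(P),r,cv2.boxPoints(r).round(0).tolist(), W[L==k][:,2].mean())
    ok=(W[...,2]>.055)&(W[...,2]<.085)&(W[...,0]<.65)&(W[...,0]>.38)&(W[...,1]<-.14)&(W[...,1]>-.42)
    lab,L,st,ce=cv2.connectedComponentsWithStats(ok.astype(np.uint8))
    for k in range(1,lab):
        if st[k,4]<15: continue
        P=W[L==k]; z=P[:,2]; t=P[z>np.median(z)-.002] if 0 else P
        top=P[P[:,2]>.063]
        (x,y),rad=cv2.minEnclosingCircle((top[:,:2]*1000).astype(np.float32)); print(n,'tin',ce[k].round(0),len(top),(round(x,1),round(y,1)),round(rad,1),top.mean(0).round(4), 'ztop',np.median(top[:,2]).round(4))
    # block
    ok=(abs(W[...,2]-.065)<.004)&(abs(W[...,0]-.47)<.07)&(abs(W[...,1]-.335)<.07)
    P=W[ok][:,:2]; r=cv2.minAreaRect((P*1000).astype(np.float32)); print('block',len(P),r)
    ok=(W[...,2]>.08)&(W[...,2]<.18)&(abs(W[...,0]-.47)<.07)&(abs(W[...,1]-.335)<.07)
    P=W[ok]; print('dowel',len(P),P.mean(0)); 
    for a,b in [(.08,.11),(.11,.14),(.14,.17)]:
        q=P[(P[:,2]>a)&(P[:,2]<b)]; print(q.mean(0).round(4))
E
python3 fit.py
```

```text
side chest 6191 ((726.916015625, 43.34880065917969), (173.83779907226562, 347.4812316894531), 1.3937978744506836) [[636.0, 215.0], [644.0, -132.0], [818.0, -128.0], [810.0, 219.0]] 0.12059542425538562
side tin [364. 165.] 174 (569.7, -353.3) 28.5 [ 0.5718 -0.3508  0.0726] ztop 0.0729
side tin [401. 173.] 171 (464.0, -360.1) 27.1 [ 0.4622 -0.359   0.0708] ztop 0.0707
side tin [343. 193.] 194 (590.0, -217.6) 27.6 [ 0.5881 -0.2147  0.072 ] ztop 0.0721
side tin [379. 190.] 158 (499.4, -269.6) 26.3 [ 0.499  -0.2684  0.0668] ztop 0.0666
side tin [390. 211.] 174 (446.2, -201.3) 27.4 [ 0.4458 -0.2016  0.0669] ztop 0.0666
block 798 ((469.23333740234375, 336.93402099609375), (72.7541732788086, 71.50343322753906), 74.05921936035156)
dowel 191 [0.46725415 0.34003547 0.13403922]
[0.467  0.3408 0.0962]
[0.467  0.3407 0.1254]
[0.4675 0.3397 0.1582]
scene chest 8162 ((728.962890625, 44.58563232421875), (181.6575927734375, 342.96270751953125), 1.5029813051223755) [[634.0, 214.0], [643.0, -129.0], [824.0, -124.0], [815.0, 218.0]] 0.1205109591087023
scene tin [233. 188.] 159 (467.4, -362.2) 27.1 [ 0.4708 -0.3592  0.0698] ztop 0.0698
scene tin [282. 202.] 144 (451.8, -203.0) 26.2 [ 0.4519 -0.2015  0.0663] ztop 0.0662
scene tin [251. 205.] 151 (506.6, -268.6) 27.1 [ 0.5067 -0.2672  0.0663] ztop 0.0662
scene tin [211. 208.] 193 (574.7, -350.2) 29.0 [ 0.5809 -0.35    0.0716] ztop 0.0721
scene tin [247. 227.] 209 (595.8, -219.2) 29.6 [ 0.5971 -0.2144  0.0715] ztop 0.072
block 552 ((472.794921875, 337.5126037597656), (71.49500274658203, 74.43672180175781), 73.56197357177734)
dowel 203 [0.47657724 0.33802581 0.13012652]
[0.4772 0.3381 0.0945]
[0.477  0.3381 0.1244]
[0.476  0.3379 0.1561]
```

```bash
python3 - <<'E'
from h import *
from scipy.spatial.transform import Rotation as R
s=bot.sense(); q=s['ee_rot']; M=R.from_quat(q,scalar_first=True).as_matrix(); print(M.round(3))
print('tool y yaw',np.degrees(np.arctan2(M[1,1],M[0,1])))
c=cam('side');d=cam('scene')
print(px(c,293.7,196.3,.12),px(d,261.2,248.1,.12))
# corners from crops: sideA scale3 off(180,120); sceneA scale2.6 off(100,150)
for p in [(222,173),(394,219),(235,500),(39,440)]: print('side',px(c,180+p[0]/3,120+p[1]/3,.12).round(4))
for p in [(310,330),(425,222),(751,342),(657,476)]: print('scene',px(d,100+p[0]/2.6,150+p[1]/2.6,.12).round(4))
E
```

```text
[[-0.     0.257  0.966]
 [-0.001  0.966 -0.257]
 [-1.    -0.001 -0.   ]]
tool y yaw 75.11710034304075
[ 0.68478263 -0.09768473  0.12      ] [ 0.69071402 -0.09505296  0.12      ]
side [ 0.8142 -0.123   0.12  ]
side [ 0.647  -0.1278  0.12  ]
side [0.6367 0.2093 0.12  ]
side [0.804  0.2157 0.12  ]
scene [ 0.819 -0.118  0.12 ]
scene [ 0.6497 -0.118   0.12  ]
scene [0.6357 0.2141 0.12  ]
scene [0.8066 0.2171 0.12  ]
```

Call:
{"api": "carry_out", "payload": {"deltas": [[[0, 0, -8], [35, -30, 0], 60], [[0, 0, -16], [70, -60, 0], 60], [[0, 0, -24], [105, -90, 0], 60], [[0, 0, -32], [140, -120, 0], 60], [[0, 0, -40], [175, -150, 0], 60], [[0, 0, -48], [210, -180, 0], 60], [[0, 0, -56], [245, -210, 0], 60], [[0, 0, -64], [280, -240, 0], 60], [[0, 0, -73.4], [311, -267, 0], 60], [[0, 0, -73.4], [311, -267, 0], 60], [[0, 0, -73.4], [311, -267, 0], 60], [[0, 0, -73.4], [311, -267, 0], 60]], "newtons": 50}}

```text
clock: 1.55
tcp_pos: [0.4705, 0.3373, 0.2309]
ee_rot: [0.507, 0.492, 0.508, -0.492]
wrist_force: [-0.4, -0.5, 0.4]
opening: 0.703
```

```bash
python3 - <<'E'
from h import *
s=bot.sense(); print(s['clock'],s['tcp_pos'],s['opening'],s['joint_pos'])
c=cam('wrist'); save(c,'w1.png')
print('tcp proj',proj(c,s['tcp_pos']), 'dowel proj',proj(c,[.471,.337,.17]),proj(c,[.471,.337,.065]))
W=cloud(c); ok=(abs(W[...,2]-.17)<.006)&(abs(W[...,0]-.47)<.03)&(abs(W[...,1]-.337)<.03)
print(ok.sum(), cv2.minEnclosingCircle((W[ok][:,:2]*1000).astype(np.float32)),W[ok].mean(0) if ok.sum() else 0)
E
```

```text
1.55 [0.4704803  0.33727933 0.23092666] 0.7034676385562271 [4.28640021e-01 4.66164396e-01 1.55040471e+00 8.15901382e-04
 1.12640597e+00 3.96913626e-01]
tcp proj [319.49084022 313.18186507] dowel proj [320.8363806  263.16121858] [321.00809775 219.17223931]
437 ((470.4293212890625, 336.9219970703125), 7.431671619415283) [0.47017018 0.33760856 0.16915549]
```

View pics/w1.png

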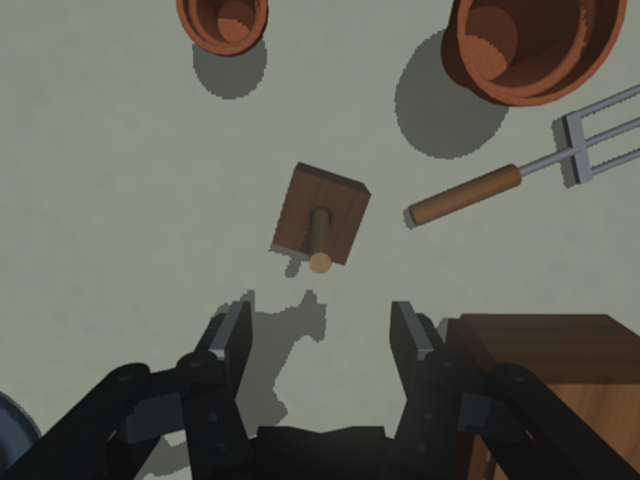

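Call:
{"api": "carry_out", "payload": {"deltas": [[[0, 0, 0], [0, 0, -40], 60], [[0, 0, 0], [0, 0, -80], 60], [[0, 0, 0], [0, 0, -115], 60], [[0, 0, 0], [0, 0, -118], 60], [[0, 0, 0], [0, 0, -118], 40], [[0, 0, 0], [0, 0, -118], 5], [[0, 0, 0], [0, 0, -118], 5], [[0, 0, 0], [0, 0, -118], 5], [[0, 0, 0], [0, 0, -118], 5], [[0, 0, 0], [0, 0, -118], 5], [[0, 0, 0], [0, 0, -118], 5], [[0, 0, 0], [0, 0, -118], 5]], "newtons": 60}}

```text
clock: 2.8
tcp_pos: [0.4714, 0.3383, 0.1152]
ee_rot: [0.508, 0.493, 0.508, -0.491]
wrist_force: [-0.6, -0.8, 6.8]
opening: 0.151
```

```bash
python3 - <<'E'
from h import *
c=cam('wrist'); save(c,'w2.png',(200,100,520,400),2)
E
```

```text
(no output)
```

View pics/w2.png

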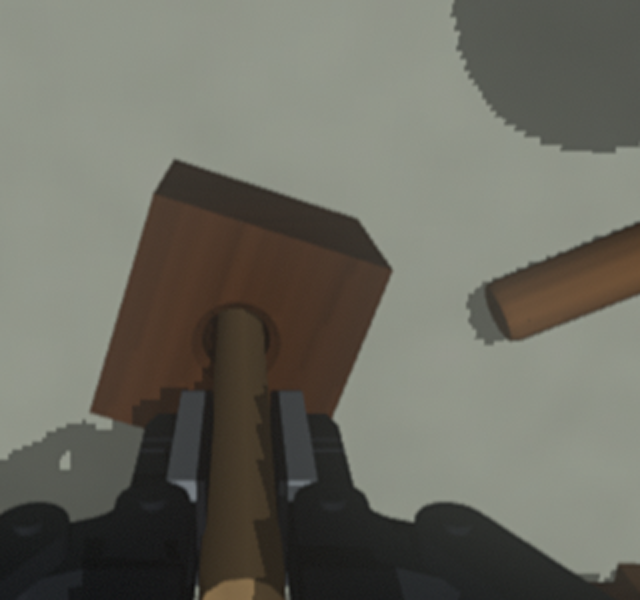

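Call:
{"api": "carry_out", "payload": {"deltas": [[[0, 0, 0], [0, 0, 30], 5], [[0, 0, 0], [0, 0, 75], 5], [[0, 0, 0], [0, 0, 120], 5], [[0, 0, 0], [0, 0, 150], 5], [[0, 0, 0], [15, -40, 150], 5], [[0, 0, 0], [36, -80, 150], 5], [[0, 0, 0], [57, -120, 150], 5], [[0, 0, 0], [78, -160, 150], 5], [[0, 0, 0], [99, -205, 150], 5], [[0, 0, 0], [122, -250, 150], 5], [[0, 0, 0], [145, -295, 150], 5], [[0, 0, 0], [168, -340, 150], 5], [[0, 0, 0], [190, -385, 150], 5], [[0, 0, 0], [206, -415, 150], 5], [[0, 0, 0], [216, -435, 150], 5], [[0, 0, 0], [216, -435, 150], 5], [[0, 0, 0], [216, -435, 150], 5], [[0, 0, 0], [216, -435, 150], 5]]}}

```text
clock: 4.65
tcp_pos: [0.6867, -0.0954, 0.2654]
ee_rot: [0.508, 0.493, 0.508, -0.491]
wrist_force: [0.1, 0.3, -0.1]
opening: 0.146
```

```bash
python3 - <<'E'
from h import *
s=bot.sense();print(s['tcp_pos'])
c=cam('wrist'); save(c,'w3.png'); np.save('w3.npy',cloud(c))
d=cam('side'); save(d,'s3.png',(200,90,420,255),3.6)
e=cam('scene'); save(e,'e3.png',(180,150,340,270),5)
print(proj(c,[.687,-.0965,.12]),proj(c,[.6874,-.0967,.16]),proj(c,[.6874,-.0967,.32]))
E
```

```text
[ 0.68665411 -0.09542346  0.26541292]
[320.21948139 226.85412318] [320.75755934 242.13616107] [321.4609352  407.41172701]
```

View pics/w3.png

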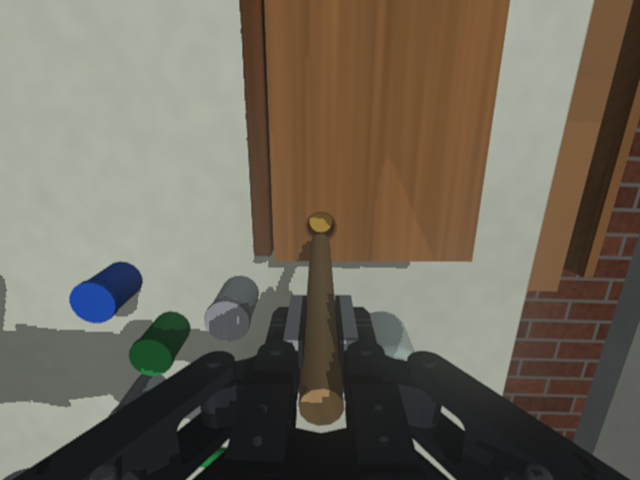

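View pics/s3.png

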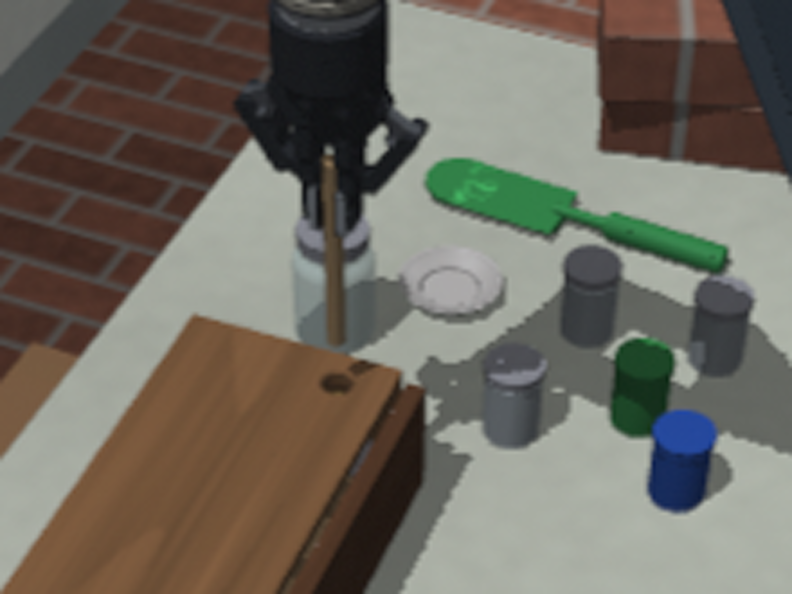

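View pics/e3.png

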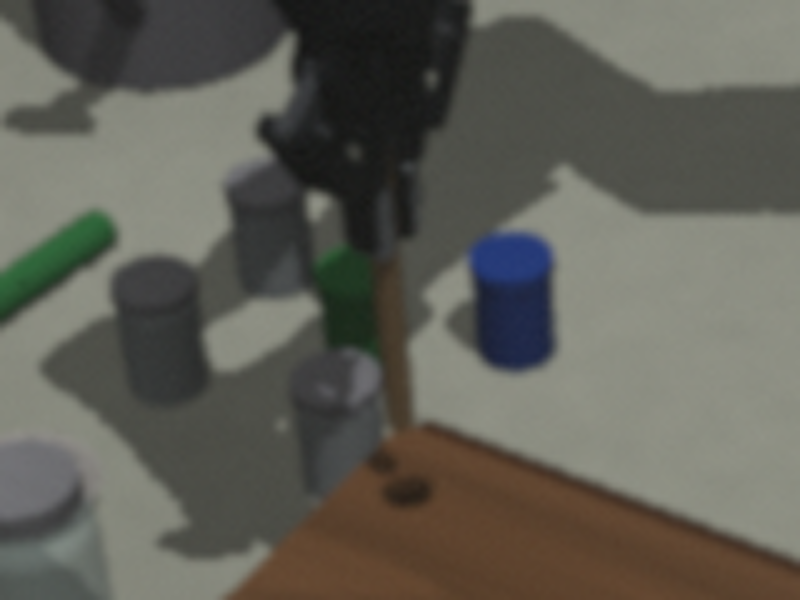

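```bash
python3 - <<'E'
from h import *
c=cam('wrist'); save(c,'w3b.png',(270,190,370,265),8)
W=cloud(c); 
for a in np.arange(.15,.25,.015):
    ok=(W[...,2]>a)&(W[...,2]<a+.015)&(abs(W[...,0]-.687)<.02)&(abs(W[...,1]+.095)<.02); P=W[ok]
    if len(P)>10: print(round(a,3),len(P),P.mean(0).round(4),P[:,0].min().round(4),P[:,0].max().round(4),P[:,1].max().round(4))
d=cam('side'); print('side dowel bottom px', proj(d,[.687,-.0965,.16]), proj(d,[.687,-.0965,.12]),'seen hole',200+336/3.6,90+382/3.6,'bottom',200+336/3.6,90+343/3.6)
e=cam('scene'); print('scene', proj(e,[.687,-.0965,.16]), proj(e,[.687,-.0965,.12]),'hole',180+408/5,150+491/5,'bot',180+402/5,150+427/5)
for z in (.12,.10): print(px(c,320,223,z))
E
```

```text
0.15 28 [ 0.6865 -0.0913  0.1629] 0.6807 0.6928 -0.0897
0.165 129 [ 0.6868 -0.0916  0.1725] 0.6801 0.6941 -0.0895
0.18 151 [ 0.6869 -0.0915  0.1876] 0.6802 0.6939 -0.0897
0.195 184 [ 0.687  -0.0915  0.2026] 0.6803 0.6941 -0.0897
0.21 228 [ 0.6868 -0.0915  0.2178] 0.6802 0.6942 -0.0893
0.225 286 [ 0.6871 -0.0915  0.233 ] 0.6803 0.6941 -0.0895
0.24 341 [ 0.6871 -0.0914  0.2479] 0.6806 0.6942 -0.0893
side dowel bottom px [292.47155015 185.01317785] [292.74854067 196.35659151] seen hole 293.3333333333333 196.11111111111111 bottom 293.3333333333333 185.27777777777777
scene [260.37781315 234.10507223] [261.62633091 247.01100144] hole 261.6 248.2 bot 260.4 235.4
[ 0.6871151  -0.09315033  0.12      ]
[ 0.68728421 -0.09857066  0.1       ]
```

View pics/w3b.png

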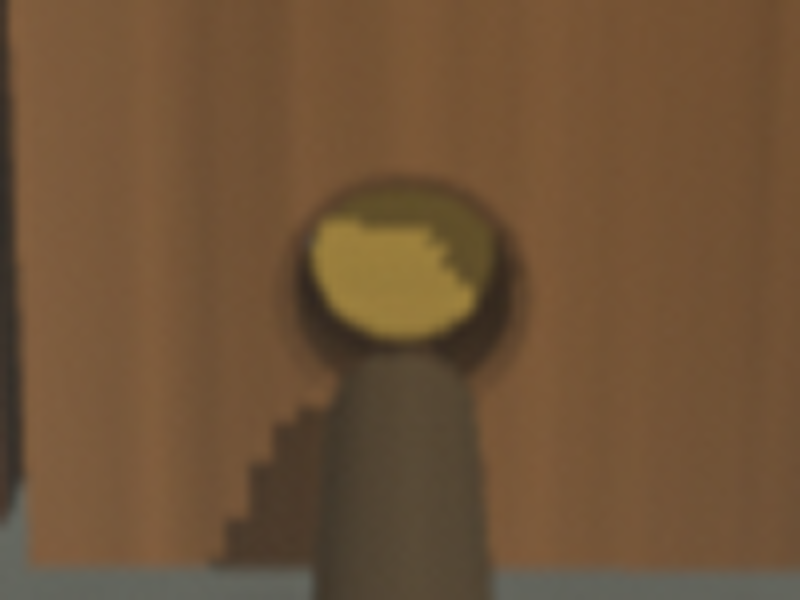

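Call:
{"api": "carry_out", "payload": {"deltas": [[[0, 0, 0], [0, 1, -25], 5], [[0, 0, 0], [0, 1, -40], 5], [[0, 0, 0], [0, 1, -50], 5], [[0, 0, 0], [0, 1, -58], 5], [[0, 0, 0], [0, 1, -58], 5]]}}

```text
clock: 5.45
tcp_pos: [0.6868, -0.0947, 0.2061]
ee_rot: [0.508, 0.492, 0.509, -0.491]
wrist_force: [0.0, 0.1, -0.1]
opening: 0.148
```

```bash
python3 - <<'E'
from h import *
c=cam('wrist'); save(c,'w4.png',(220,150,420,300),4)
E
```

```text
(no output)
```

View pics/w4.png

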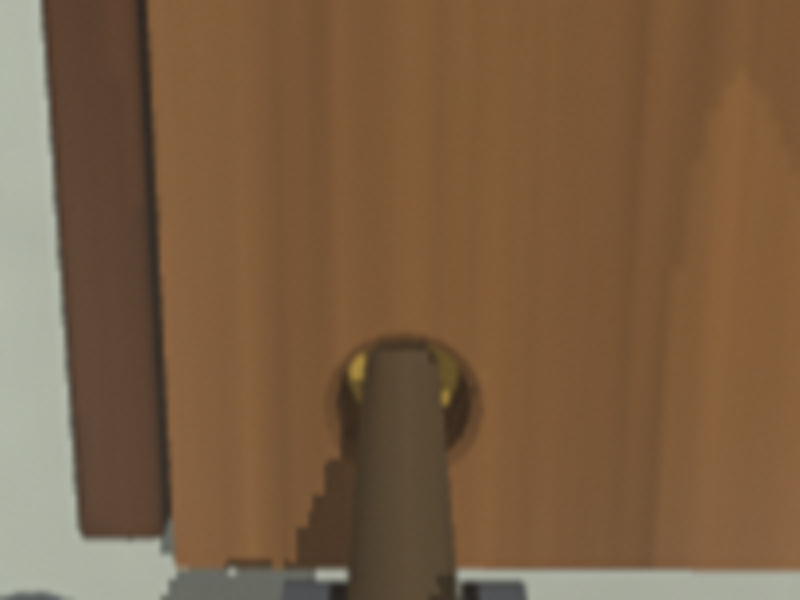

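The dowel is inside the hole (crop centre about 405,400), with no contact force yet. I'll press the catch now.

Call:
{"api": "carry_out", "payload": {"deltas": [[[0, 0, 0], [0, 0, -6], 5], [[0, 0, 0], [0, 0, -10], 5], [[0, 0, 0], [0, 0, -14], 5], [[0, 0, 0], [0, 0, -18], 5], [[0, 0, 0], [0, 0, -18], 5], [[0, 0, 0], [0, 0, -18], 5], [[0, 0, 0], [0, 0, -18], 5], [[0, 0, 0], [0, 0, -18], 5], [[0, 0, 0], [0, 0, -18], 5], [[0, 0, 0], [0, 0, -18], 5], [[0, 0, 0], [0, 0, -18], 5], [[0, 0, 0], [0, 0, -18], 5]]}}

```text
clock: 6.7
tcp_pos: [0.6886, -0.0953, 0.1911]
ee_rot: [0.509, 0.493, 0.507, -0.49]
wrist_force: [0.0, 0.2, 6.1]
opening: 0.148
```

```bash
python3 - <<'E'
from h import *
c=cam('side'); save(c,'s5.png',(140,100,460,340),2.5); np.save('side.npy',cloud(c))
E
```

```text
(no output)
```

View pics/s5.png

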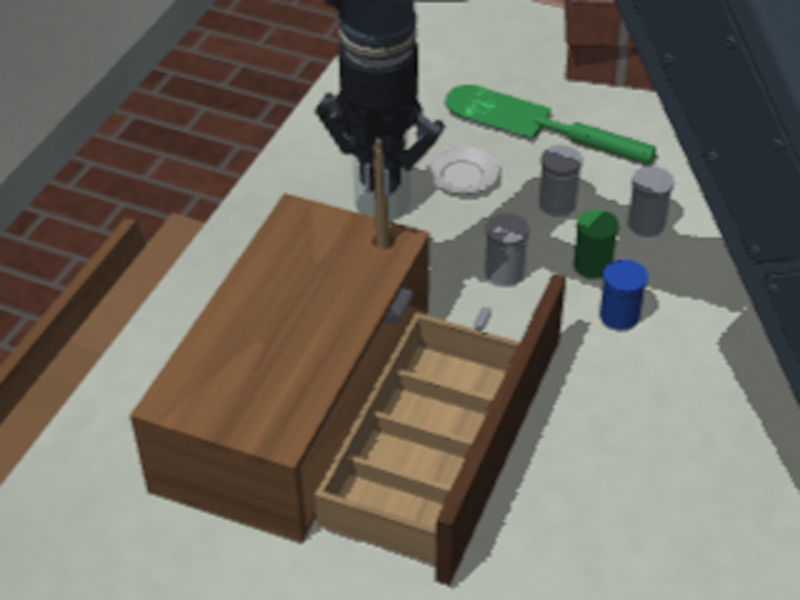

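Call:
{"api": "carry_out", "payload": {"deltas": [[[0, 0, 0], [0, 0, 35], 5], [[0, 0, 0], [0, 0, 75], 5], [[0, 0, 0], [-20, 40, 75], 5], [[0, 0, 0], [-41, 82, 75], 5], [[0, 0, 0], [-62, 124, 75], 5], [[0, 0, 0], [-83, 166, 75], 5], [[0, 0, 0], [-104, 208, 75], 5], [[0, 0, 0], [-125, 250, 75], 5], [[0, 0, 0], [-146, 292, 75], 5], [[0, 0, 0], [-167, 334, 75], 5], [[0, 0, 0], [-188, 376, 75], 5], [[0, 0, 0], [-205, 410, 75], 5], [[0, 0, 0], [-217, 433, 70], 5], [[0, 0, 0], [-217, 433, 40], 5], [[0, 0, 0], [-217, 433, 25], 5], [[0, 0, 0], [-217, 433, 20], 5], [[0, 0, 0], [-217, 433, 20], 5]]}}

```text
clock: 8.45
tcp_pos: [0.4712, 0.3375, 0.2103]
ee_rot: [0.509, 0.493, 0.507, -0.491]
wrist_force: [0.3, -0.4, -0.2]
opening: 0.149
```

```bash
python3 - <<'E'
from h import *
c=cam('wrist'); save(c,'w6.png',(240,170,400,290),5); W=cloud(c)
s=bot.sense(); print(s['tcp_pos'])
for a in np.arange(.09,.19,.015):
    ok=(W[...,2]>a)&(W[...,2]<a+.015)&(abs(W[...,0]-.471)<.02)&(abs(W[...,1]-.337)<.02); P=W[ok]
    if len(P)>10: print(round(a,3),len(P),P.mean(0).round(4),P[:,0].min().round(4),P[:,0].max().round(4),P[:,1].max().round(4))
d=cam('side'); save(d,'s6.png',(240,300,380,420),5)
print(proj(c,[.471,.337,.065]))
ok=(abs(W[...,2]-.065)<.003)&(abs(W[...,0]-.47)<.07)&(abs(W[...,1]-.335)<.07)
print(cv2.minAreaRect((W[ok][:,:2]*1000).astype(np.float32)))
E
```

```text
[0.47191804 0.33763459 0.21116956]
0.105 114 [0.4716 0.341  0.113 ] 0.4648 0.4787 0.3426
0.12 142 [0.4713 0.341  0.1277] 0.4649 0.4784 0.3428
0.135 178 [0.4715 0.341  0.1428] 0.4647 0.4787 0.3429
0.15 205 [0.4715 0.341  0.1577] 0.4647 0.4786 0.343
0.165 263 [0.4714 0.3411 0.1727] 0.4648 0.4786 0.3434
0.18 326 [0.4714 0.3411 0.1878] 0.4647 0.4786 0.3431
[319.09657146 225.66239939]
((470.25177001953125, 336.5648193359375), (70.56655883789062, 70.19635009765625), 73.52349853515625)
```

View pics/w6.png

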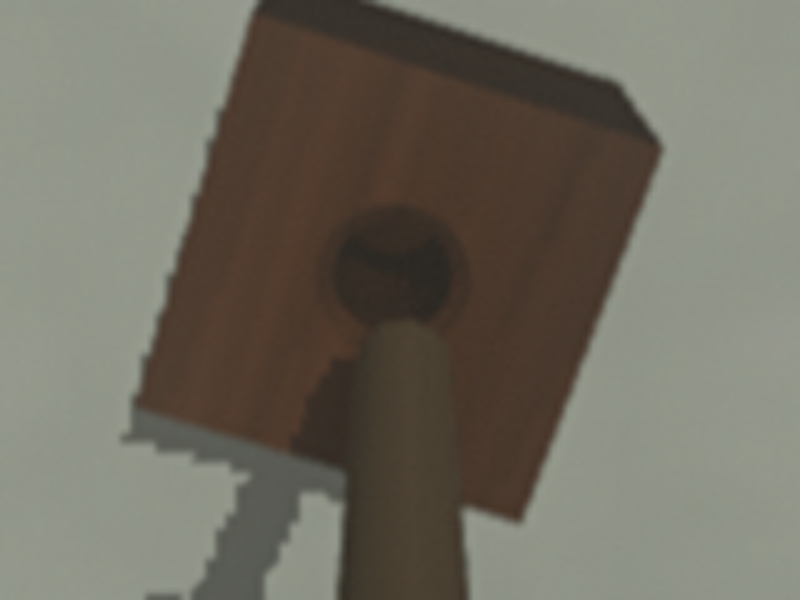

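View pics/s6.png

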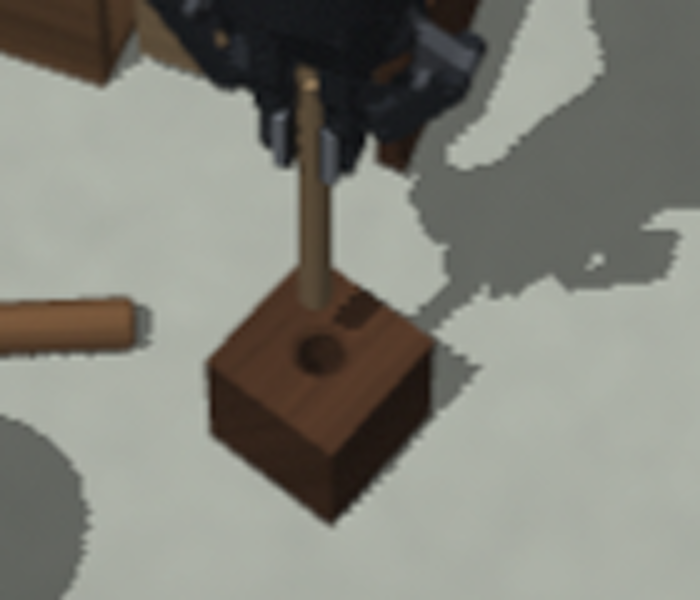

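Call:
{"api": "carry_out", "payload": {"deltas": [[[0, 0, 0], [-1, 1.5, -20], 5], [[0, 0, 0], [-1, 1.5, -35], 5], [[0, 0, 0], [-1, 1.5, -45], 5], [[0, 0, 0], [-1, 1.5, -55], 5], [[0, 0, 0], [-1, 1.5, -62], 5]]}}

```text
clock: 9.05
tcp_pos: [0.4717, 0.3392, 0.1496]
ee_rot: [0.509, 0.494, 0.506, -0.49]
wrist_force: [0.3, 0.0, -0.2]
opening: 0.149
```

Call:
{"api": "carry_out", "payload": {"deltas": [[[0, 0, 0], [-0.5, -1, -15], 5], [[0, 0, 0], [-0.5, -1, -27], 5], [[0, 0, 0], [-0.5, -1, -32], 5], [[0, 0, 0], [-0.5, -1, -32], 5], [[0, 0, 0], [-0.5, -1, -32], 25], [[0, 0, 0], [-0.5, -1, -32], 40], [[0, 0, 0], [-0.5, -1, -32], 50], [[0, 0, 0], [-0.5, -1, -32], 50], [[0, 0, 0], [-0.5, -1, -10], 50], [[0, 0, 0], [-0.5, -1, 30], 50], [[0, 0, 0], [-0.5, -1, 70], 50], [[0, 0, 0], [-0.5, -1, 110], 50], [[0, 0, 0], [-0.5, -1, 110], 50]]}}

```text
clock: 10.35
tcp_pos: [0.4747, 0.34, 0.2662]
ee_rot: [0.511, 0.499, 0.505, -0.485]
wrist_force: [0.6, -0.3, -0.4]
opening: 0.586
```

```bash
python3 - <<'E'
from h import *
c=cam('wrist'); save(c,'w7.png',(200,130,440,310),3); W=cloud(c)
for a,b in [(.075,.1),(.1,.13),(.13,.16),(.164,.175)]:
    ok=(W[...,2]>a)&(W[...,2]<b)&(abs(W[...,0]-.471)<.03)&(abs(W[...,1]-.337)<.03); P=W[ok]
    if len(P)>10: print(round(a,3),len(P),P.mean(0).round(4))
c=cam('side'); save(c,'s7.png',(260,100,460,250),4)
np.save('side.npy',cloud(c)); np.save('scene.npy',cloud(cam('scene')))
E
python3 fit.py | grep tin
```

```text
0.075 91 [0.4724 0.3416 0.088 ]
0.1 140 [0.4727 0.3416 0.1156]
0.13 193 [0.4731 0.3415 0.1464]
0.164 328 [0.4735 0.3368 0.1692]
scene tin [233. 188.] 160 (468.7, -361.0) 27.4 [ 0.4715 -0.3589  0.0701] ztop 0.0704
scene tin [282. 202.] 144 (451.8, -200.5) 26.3 [ 0.4532 -0.202   0.0666] ztop 0.0663
scene tin [251. 205.] 152 (506.3, -266.0) 26.6 [ 0.5062 -0.2669  0.0665] ztop 0.0664
scene tin [211. 208.] 190 (578.8, -351.8) 28.1 [ 0.581  -0.3499  0.072 ] ztop 0.0726
scene tin [247. 227.] 212 (595.8, -216.0) 25.1 [ 0.597  -0.214   0.0715] ztop 0.0718
```

View pics/w7.png

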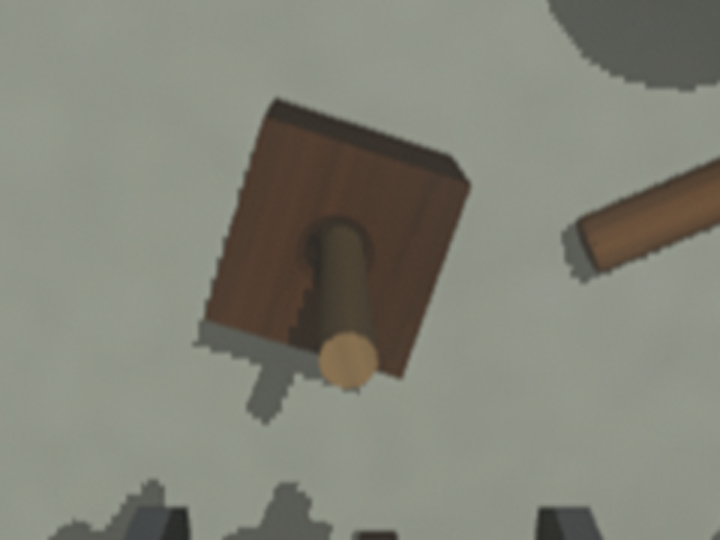

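View pics/s7.png

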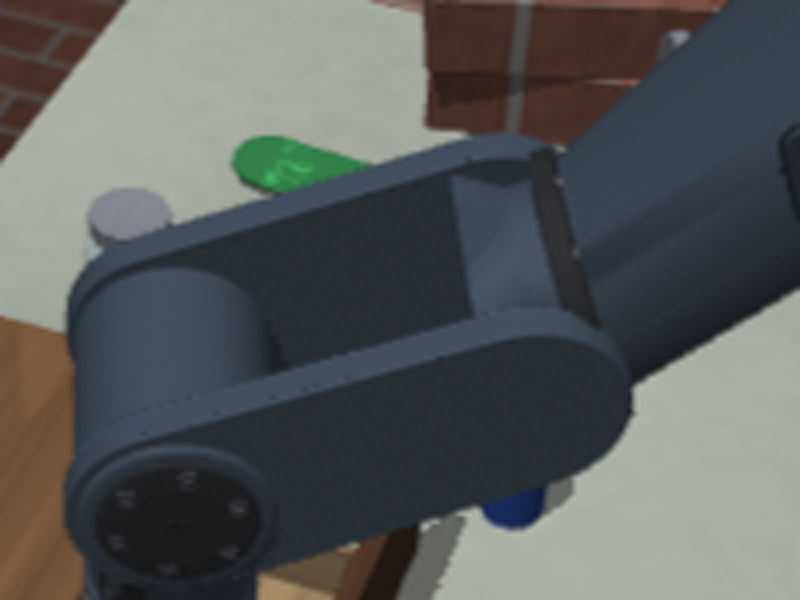

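```bash
cat >> h.py <<'E'
from scipy.spatial.transform import Rotation as Ro
def goto(p,yaw=1.7):
    s=bot.sense(); M=Ro.from_quat(s['ee_rot'],scalar_first=True)
    a=np.radians(yaw); y=np.array([np.cos(a),np.sin(a),0]); x=np.array([0,0,-1.]); T=Ro.from_matrix(np.stack([x,y,np.cross(x,y)],1))
    print('turn',np.degrees((T*M.inv()).as_rotvec()).round(1),'shift mm',((np.array(p)-s['tcp_pos'])*1000).round(1),'at',s['tcp_pos'].round(4),'t',s['clock'])
E
python3 -c "
from h import *
goto([.55,-.27,.30])"
```

```text
turn [-0.1  0.4 -0.1] shift mm [  79.4 -607.9   40.8] at [0.4706 0.3379 0.2592] t 10.5
```

Call:
{"api": "carry_out", "payload": {"deltas": [[[0, 0.4, 0], [5, -30, 20], 40], [[0, 0.4, 0], [11, -75, 41], 20], [[0, 0.4, 0], [17, -120, 41], 0], [[0, 0.4, 0], [23, -165, 41], 0], [[0, 0.4, 0], [29, -210, 41], 0], [[0, 0.4, 0], [35, -255, 41], 0], [[0, 0.4, 0], [41, -300, 41], 0], [[0, 0.4, 0], [47, -345, 41], 0], [[0, 0.4, 0], [53, -390, 41], 0], [[0, 0.4, 0], [59, -435, 41], 0], [[0, 0.4, 0], [65, -480, 41], 0], [[0, 0.4, 0], [70, -525, 41], 0], [[0, 0.4, 0], [75, -570, 41], 0], [[0, 0.4, 0], [79, -608, 41], 0], [[0, 0.4, 0], [79, -608, 41], 0], [[0, 0.4, 0], [79, -608, 41], 0], [[0, 0.4, 0], [79, -608, 41], 0]]}}

```text
clock: 12.2
tcp_pos: [0.5488, -0.2686, 0.2987]
ee_rot: [0.506, 0.492, 0.51, -0.491]
wrist_force: [-0.0, -0.7, -0.4]
opening: 0.001
```

```bash
cat > tins.py <<'E'
from h import *
import sys
c=cam('wrist'); save(c,sys.argv[1]); W=cloud(c); np.save('w.npy',W)
s=bot.sense(); print(s['tcp_pos'],s['clock'])
ok=(W[...,2]>.060)&(W[...,2]<.085)
n,L,st,ce=cv2.connectedComponentsWithStats(ok.astype(np.uint8))
for k in range(1,n):
    if st[k,4]<60: continue
    P=W[L==k]; zt=np.percentile(P[:,2],80); T=P[abs(P[:,2]-zt)<.002]
    (x,y),r=cv2.minEnclosingCircle((T[:,:2]*1000).astype(np.float32))
    print(ce[k].round(0),len(T),'centre',round(x,1),round(y,1),'r',round(r,1),'mean',T.mean(0).round(4),c['img'][L==k].mean(0).round(0))
E
python3 tins.py w8.png
```

```text
[ 0.5490428  -0.26837164  0.29922065] 12.25
[278.  38.] 37 centre 501.0 -110.1 r 23.0 mean [ 0.5056 -0.1157  0.0809] [35. 29. 24.]
[517.  59.] 167 centre 732.2 -120.3 r 84.7 mean [ 0.7206 -0.1257  0.0806] [44. 33. 22.]
[223. 137.] 1781 centre 448.6 -203.8 r 24.3 mean [ 0.4485 -0.2034  0.0657] [ 40.  66. 131.]
[364. 156.] 1763 centre 591.1 -217.9 r 24.3 mean [ 0.591  -0.2176  0.0717] [114. 116. 121.]
[277. 203.] 1535 centre 501.7 -270.1 r 24.4 mean [ 0.5019 -0.2697  0.0656] [ 50. 103.  60.]
[512. 205.] 337 centre 767.3 -270.8 r 32.7 mean [ 0.7494 -0.2627  0.0825] [85. 92. 89.]
[342. 279.] 1289 centre 574.9 -354.1 r 24.4 mean [ 0.5749 -0.3534  0.0721] [108. 109. 114.]
[245. 282.] 1269 centre 465.7 -362.5 r 24.4 mean [ 0.4657 -0.3621  0.0699] [108. 109. 114.]
[106. 396.] 176 centre 274.5 -532.3 r 50.6 mean [ 0.2833 -0.5207  0.0799] [55. 56. 59.]
```

View pics/w8.png

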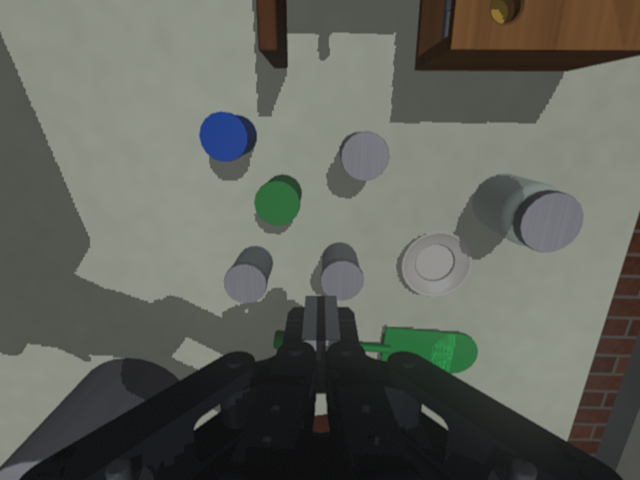

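Call:
{"api": "carry_out", "payload": {"deltas": [[[0, 0, 0], [20, 25, -30], 0], [[0, 0, 0], [42, 50.5, -60], 0], [[0, 0, 0], [42, 50.5, -100], 0], [[0, 0, 0], [42, 50.5, -140], 0], [[0, 0, 0], [42, 50.5, -180], 0], [[0, 0, 0], [42, 50.5, -215], 0], [[0, 0, 0], [42, 50.5, -220], 0], [[0, 0, 0], [42, 50.5, -220], 0]]}}

```text
clock: 13.05
tcp_pos: [0.5906, -0.2165, 0.0787]
ee_rot: [0.506, 0.491, 0.511, -0.491]
wrist_force: [-0.5, 0.5, 0.9]
opening: 0.002
```

Call:
{"api": "carry_out", "payload": {"deltas": [[[0, 0, 0], [0, -1, -5], 0], [[0, 0, 0], [0, -1, -8], 0], [[0, 0, 0], [0, -1, -11], 0], [[0, 0, 0], [0, -1, -13], 0], [[0, 0, 0], [0, -1, -13], 0]]}}

```text
clock: 13.55
tcp_pos: [0.5919, -0.218, 0.0675]
ee_rot: [0.508, 0.492, 0.51, -0.491]
wrist_force: [1.2, 0.9, 5.4]
opening: 0.0
```

Call:
{"api": "carry_out", "payload": {"deltas": [[[0, 0, 0], [0, 0, -3], 0], [[0, 0, 0], [0, 0, -4], 0], [[0, 0, 0], [0, 0, -4], 0]]}}

```text
clock: 13.85
tcp_pos: [0.5921, -0.2181, 0.066]
ee_rot: [0.508, 0.492, 0.509, -0.491]
wrist_force: [-3.0, 1.9, 10.9]
opening: -0.005
```

Call:
{"api": "carry_out", "payload": {"deltas": [[[0, 0, 0], [0, 0, -3], 0], [[0, 0, 0], [0, 0, -5], 0], [[0, 0, 0], [0, 0, -5], 0]]}}

```text
clock: 14.15
tcp_pos: [0.5925, -0.2183, 0.0659]
ee_rot: [0.509, 0.492, 0.509, -0.49]
wrist_force: [-6.9, 3.5, 24.0]
opening: 0.001
```

Call:
{"api": "carry_out", "payload": {"deltas": [[[0, 0, 0], [0, 0, 10], 0], [[0, 0, 0], [0, 0, 40], 0], [[0, 0, 0], [-6, -45, 40], 0], [[0, 0, 0], [-12, -90, 40], 0], [[0, 0, 0], [-17.5, -135.5, 40], 0], [[0, 0, 0], [-17.5, -135.5, 30], 0], [[0, 0, 0], [-17.5, -135.5, 14], 0], [[0, 0, 0], [-17.5, -135.5, 14], 0]]}}

```text
clock: 14.95
tcp_pos: [0.5729, -0.3512, 0.0768]
ee_rot: [0.506, 0.492, 0.511, -0.49]
wrist_force: [0.6, 0.3, -1.1]
opening: -0.004
```

```bash
python3 -c "
from h import *
goto([.5749,-.3538,.066])"; python3 tins.py w9.png
```

```text
turn [-0.4 -0.2 -0.3] shift mm [  2.   -2.6 -10.8] at [ 0.5729 -0.3512  0.0768] t 14.95
[ 0.57366893 -0.35120521  0.07781267] 15.0
[380.  20.] 3933 centre 591.8 -227.2 r 22.1 mean [ 0.5918 -0.2331  0.0655] [114. 115. 121.]
[153. 112.] 11560 centre 502.4 -270.2 r 24.6 mean [ 0.5025 -0.2691  0.0656] [30. 99. 48.]
[326. 293.] 3970 centre 575.0 -353.8 r 24.4 mean [ 0.5758 -0.3448  0.072 ] [ 98.  99. 104.]
[ 96. 314.] 7314 centre 465.7 -362.0 r 25.1 mean [ 0.4664 -0.3612  0.0698] [103. 105. 110.]
```

A's lid top is now at 65.5 mm, so it is home. Next is B.

Call:
{"api": "carry_out", "payload": {"deltas": [[[-0.4, 0, -0.3], [1.5, -2, -5], 0], [[-0.4, 0, -0.3], [1.5, -2, -9], 0], [[-0.4, 0, -0.3], [1.5, -2, -12], 0], [[-0.4, 0, -0.3], [1.5, -2, -15], 0], [[-0.4, 0, -0.3], [1.5, -2, -17], 0], [[-0.4, 0, -0.3], [1.5, -2, -17], 0]]}}

```text
clock: 15.6
tcp_pos: [0.5763, -0.3525, 0.0659]
ee_rot: [0.509, 0.491, 0.507, -0.493]
wrist_force: [-4.8, 4.0, 23.6]
opening: 0.004
```

Call:
{"api": "carry_out", "payload": {"deltas": [[[0, 0, 0], [0, 0, 10], 0], [[0, 0, 0], [0, 0, 40], 0], [[0, 0, 0], [-40, -4, 40], 0], [[0, 0, 0], [-80, -8, 40], 0], [[0, 0, 0], [-110.5, -9.7, 40], 0], [[0, 0, 0], [-110.5, -9.7, 30], 0], [[0, 0, 0], [-110.5, -9.7, 14], 0], [[0, 0, 0], [-110.5, -9.7, 12], 0], [[0, 0, 0], [-110.5, -9.7, 12], 0]]}}

```text
clock: 16.5
tcp_pos: [0.4664, -0.3617, 0.0773]
ee_rot: [0.509, 0.491, 0.508, -0.492]
wrist_force: [-1.0, 0.3, 0.5]
opening: -0.0
```

```bash
python3 -c "
from h import *
goto([.4657,-.3622,.066])"; python3 tins.py w10.png
```

```text
turn [ 0.1 -0.  -0.2] shift mm [ -0.7  -0.5 -11.3] at [ 0.4664 -0.3617  0.0773] t 16.5
[ 0.46668692 -0.36196725  0.07782878] 16.55
[628.  10.] 306 centre 578.3 -237.7 r 5.9 mean [ 0.5783 -0.2371  0.0648] [63. 64. 67.]
[416.  93.] 12126 centre 501.9 -270.1 r 24.3 mean [ 0.5018 -0.2693  0.0655] [ 37. 102.  53.]
[547. 289.] 7416 centre 574.6 -354.3 r 24.8 mean [ 0.5743 -0.3532  0.0654] [103. 105. 110.]
[317. 288.] 4384 centre 465.8 -362.4 r 24.5 mean [ 0.4648 -0.354   0.0697] [ 96.  98. 102.]
```

Call:
{"api": "carry_out", "payload": {"deltas": [[[0, 0, 0], [-0.5, 0, -5], 0], [[0, 0, 0], [-0.5, 0, -9], 0], [[0, 0, 0], [-0.5, 0, -12], 0], [[0, 0, 0], [-0.5, 0, -15], 0], [[0, 0, 0], [-0.5, 0, -17], 0], [[0, 0, 0], [-0.5, 0, -17], 0]]}}

```text
clock: 17.15
tcp_pos: [0.4672, -0.3624, 0.0658]
ee_rot: [0.51, 0.491, 0.506, -0.492]
wrist_force: [-3.6, 5.1, 29.8]
opening: -0.005
```

Call:
{"api": "carry_out", "payload": {"deltas": [[[0, 0, 0], [0, 0, 10], 0], [[0, 0, 0], [-1, 0, 50], 30], [[0, 0, 0], [-1, 0, 75], 62], [[0, 0, 0], [-1, 0, 75], 62], [[0, 0, 0], [-1, 0, 75], 62], [[0, 0, 0], [-1, 0, 75], 62], [[0, 0, 0], [-1, 0, 75], 62]]}}

```text
clock: 17.85
tcp_pos: [0.4655, -0.3616, 0.1392]
ee_rot: [0.509, 0.491, 0.508, -0.492]
wrist_force: [0.4, -0.6, -0.2]
opening: 0.722
```

```bash
python3 -c "
from h import *
goto([.4657,-.3622,.016])"; python3 tins.py w11.png
```

```text
turn [ 0.2  0.  -0.2] shift mm [   0.2   -0.6 -123.2] at [ 0.4655 -0.3616  0.1392] t 17.85
[ 0.46561155 -0.36170833  0.13931215] 17.9
[297.   7.] 658 centre 449.3 -221.4 r 16.1 mean [ 0.4494 -0.2242  0.0654] [ 25.  51. 107.]
[565.  23.] 3933 centre 591.2 -218.6 r 24.6 mean [ 0.5911 -0.2276  0.0654] [101. 102. 108.]
[390. 102.] 6042 centre 501.9 -270.2 r 24.4 mean [ 0.5018 -0.2696  0.0655] [ 40. 101.  54.]
[490. 247.] 4212 centre 574.6 -354.7 r 24.7 mean [ 0.5744 -0.3536  0.0654] [105. 106. 111.]
[320. 254.] 4093 centre 465.6 -362.8 r 24.5 mean [ 0.4657 -0.3619  0.0655] [105. 107. 111.]
[ 17. 451.] 57 centre 240.0 -526.2 r 9.3 mean [ 0.2406 -0.5257  0.0785] [36. 36. 38.]
[160. 470.] 182 centre 351.6 -538.3 r 19.2 mean [ 0.3478 -0.5411  0.0764] [35. 35. 37.]
```

View pics/w11.png

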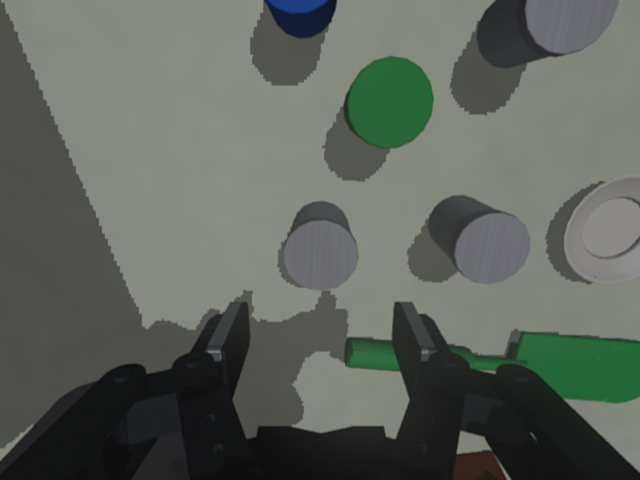

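Call:
{"api": "carry_out", "payload": {"deltas": [[[0, 0, 0], [0, -0.7, -40], 62], [[0, 0, 0], [0, -0.7, -80], 62], [[0, 0, 0], [0, -0.7, -115], 62], [[0, 0, 0], [0, -0.7, -123], 62], [[0, 0, 0], [0, -0.7, -123], 62], [[0, 0, 0], [0, -0.7, -123], 40], [[0, 0, 0], [0, -0.7, -123], 38], [[0, 0, 0], [0, -0.7, -123], 38], [[0, 0, 0], [0, -0.7, -123], 38], [[0, 0, 0], [0, -0.7, -123], 38]], "newtons": 40}}

```text
clock: 18.9
tcp_pos: [0.4659, -0.3627, 0.0171]
ee_rot: [0.51, 0.491, 0.507, -0.492]
wrist_force: [-0.2, 0.0, 2.0]
opening: 0.528
```

Call:
{"api": "carry_out", "payload": {"deltas": [[[0, 0, 0], [0, 0, 30], 38], [[0, 0, 0], [0, 0, 75], 38], [[0, 0, 0], [0, 0, 120], 38], [[0, 0, 0], [0, 5, 145], 38], [[0, 0, 0], [10, 45, 150], 38], [[0, 0, 0], [20, 90, 150], 38], [[0, 0, 0], [30, 135, 150], 38], [[0, 0, 0], [40, 180, 150], 38], [[0, 0, 0], [50, 225, 150], 38], [[0, 0, 0], [60, 270, 150], 38], [[0, 0, 0], [70, 315, 150], 38], [[0, 0, 0], [80, 360, 150], 38], [[0, 0, 0], [90, 400, 150], 38], [[0, 0, 0], [97, 434, 150], 38], [[0, 0, 0], [97, 434, 150], 38], [[0, 0, 0], [97, 434, 150], 38]]}}

```text
clock: 20.5
tcp_pos: [0.5625, 0.0721, 0.1671]
ee_rot: [0.51, 0.49, 0.508, -0.492]
wrist_force: [-0.0, 0.4, -2.5]
opening: 0.533
```

```bash
python3 - <<'E'
from h import *
c=cam('wrist'); save(c,'w12.png'); np.save('w.npy',cloud(c)); d=cam('side'); save(d,'s12.png',(180,180,400,345),3.6)
s=bot.sense(); print(s['tcp_pos'],s['opening'])
for p in [(.5667,-.051,.02),(.565,.0105,.02),(.563,.0719,.02),(.5615,.1334,.02)]: print(proj(c,p).round(0),'side crop',((proj(d,p)-[180,180])*3.6).round(0))
E
```

```text
[0.56245607 0.07053637 0.16704608] 0.5303345389438754
[320. 350.] side crop [532. 240.]
[320. 291.] side crop [503. 300.]
[321. 224.] side crop [472. 362.]
[321. 148.] side crop [440. 428.]
```

View pics/w12.png

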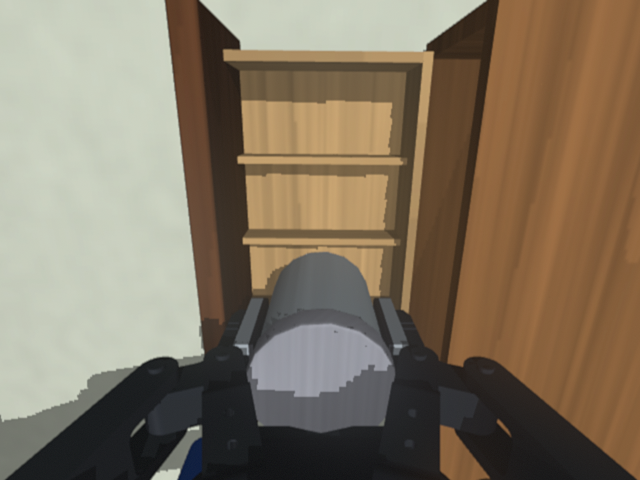

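View pics/s12.png

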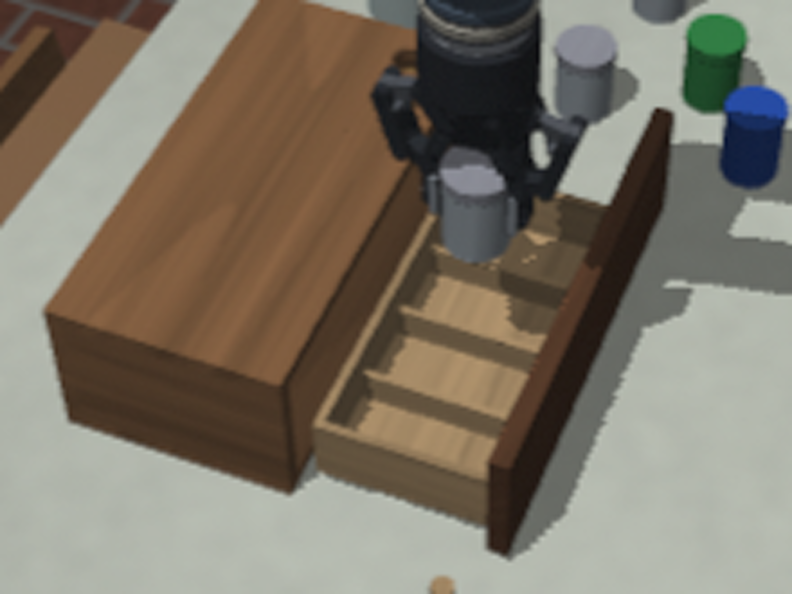

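```bash
python3 - <<'E'
from h import *
W=np.load('w.npy')
for u,vs in [(300,range(40,260,4))]:
    for v in vs: print(v,W[v,u].round(4))
print([ (u,W[200,u].round(3).tolist()) for u in range(230,430,12)])
E
```

```text
40 [ 0.5424  0.2111 -0.0006]
44 [ 0.5425  0.2084 -0.0006]
48 [ 0.5425  0.2058 -0.0016]
52 [0.5463 0.1925 0.0641]
56 [0.5464 0.1901 0.0656]
60 [0.5463 0.1881 0.0642]
64 [0.5458 0.1873 0.0538]
68 [0.5448 0.1872 0.0357]
72 [0.544  0.1865 0.0199]
76 [0.5439 0.184  0.0188]
80 [0.544  0.1813 0.0185]
84 [0.5441 0.1785 0.0194]
88 [0.5441 0.1757 0.0202]
92 [0.5441 0.1731 0.0185]
96 [0.5442 0.1702 0.0199]
100 [0.5443 0.1675 0.0196]
104 [0.5443 0.1647 0.0201]
108 [0.5443 0.1619 0.019 ]
112 [0.5445 0.159  0.0207]
116 [0.5445 0.1562 0.0205]
120 [0.5445 0.1533 0.0196]
124 [0.5445 0.1504 0.0197]
128 [0.5446 0.1475 0.0195]
132 [0.5446 0.1446 0.02  ]
136 [0.5446 0.1416 0.0188]
140 [0.5447 0.1386 0.0198]
144 [0.5448 0.1357 0.0198]
148 [0.5449 0.1327 0.0203]
152 [0.5448 0.1295 0.0182]
156 [0.5459 0.1282 0.038 ]
160 [0.5463 0.1261 0.0457]
164 [0.5449 0.1202 0.0179]
168 [0.5451 0.1173 0.0196]
172 [0.5451 0.1141 0.0193]
176 [0.5451 0.1108 0.0187]
180 [0.5453 0.108  0.0212]
184 [0.5453 0.1045 0.0195]
188 [0.5454 0.1014 0.02  ]
192 [0.5454 0.0981 0.02  ]
196 [0.5454 0.0947 0.0192]
200 [0.5454 0.0912 0.0183]
[... 182 characters left out ...]
0.0195]
232 [0.5464 0.0671 0.029 ]
236 [0.5469 0.0666 0.0381]
240 [0.5473 0.0655 0.0447]
244 [0.5473 0.0621 0.0444]
248 [0.5461 0.0497 0.0191]
252 [0.5463 0.0465 0.0201]
256 [0.5463 0.0426 0.0196]
[(230, [0.502, 0.101, 0.073]), (242, [0.502, 0.094, 0.037]), (254, [0.508, 0.09, 0.019]), (266, [0.518, 0.09, 0.019]), (278, [0.527, 0.09, 0.018]), (290, [0.537, 0.091, 0.019]), (302, [0.547, 0.092, 0.02]), (314, [0.557, 0.092, 0.02]), (326, [0.567, 0.093, 0.021]), (338, [0.576, 0.093, 0.02]), (350, [0.586, 0.093, 0.02]), (362, [0.596, 0.093, 0.021]), (374, [0.606, 0.093, 0.019]), (386, [0.615, 0.094, 0.021]), (398, [0.624, 0.096, 0.026]), (410, [0.623, 0.104, 0.065]), (422, [0.647, 0.093, 0.012])]
```

Call:
{"api": "carry_out", "payload": {"deltas": [[[0, 0, 0], [0.5, 25.5, 0], 38], [[0, 0, 0], [0.5, 25.5, -35], 38], [[0, 0, 0], [0.5, 25.5, -75], 38], [[0, 0, 0], [0.5, 25.5, -100], 38], [[0, 0, 0], [0.5, 25.5, -105], 38], [[0, 0, 0], [0.5, 25.5, -105], 38]]}}

```text
clock: 21.2
tcp_pos: [0.5627, 0.0948, 0.0615]
ee_rot: [0.509, 0.491, 0.507, -0.494]
wrist_force: [-0.3, 0.6, -0.8]
opening: 0.529
```

```bash
python3 - <<'E'
from h import *
goto([.563,.0967,.038])
c=cam('wrist'); save(c,'w13.png')
E
```

```text
turn [ 0.3 -0.1 -0.1] shift mm [  0.3   1.9 -23.5] at [0.5627 0.0948 0.0615] t 21.2
```

View pics/w13.png

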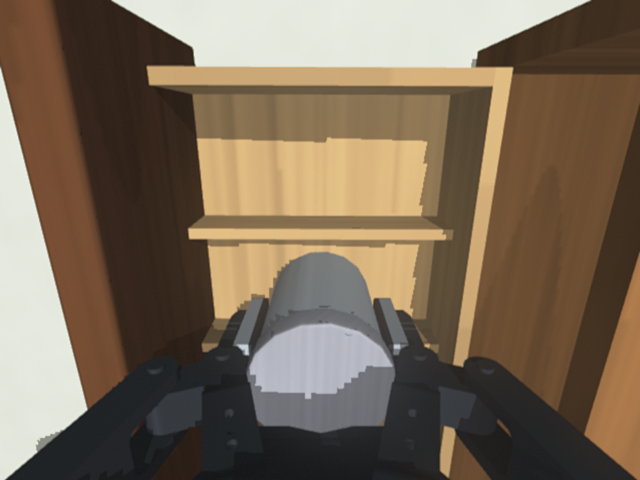

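Call:
{"api": "carry_out", "payload": {"deltas": [[[0, 0, 0], [0, 1.5, -10], 38], [[0, 0, 0], [0, 1.5, -18], 38], [[0, 0, 0], [0, 1.5, -23], 38], [[0, 0, 0], [0, 1.5, -23], 38], [[0, 0, 0], [0, 1.5, -23], 38]]}}

```text
clock: 21.75
tcp_pos: [0.5636, 0.0966, 0.0396]
ee_rot: [0.509, 0.491, 0.506, -0.493]
wrist_force: [-0.5, 0.5, -1.9]
opening: 0.528
```

Call:
{"api": "carry_out", "payload": {"deltas": [[[0, 0, 0], [0, 0, -2], 38], [[0, 0, 0], [0, 0, -3], 38], [[0, 0, 0], [0, 0, -3], 38]]}}

```text
clock: 22.05
tcp_pos: [0.5639, 0.0967, 0.0371]
ee_rot: [0.51, 0.491, 0.506, -0.493]
wrist_force: [-0.9, -0.3, 1.8]
opening: 0.529
```

Call:
{"api": "carry_out", "payload": {"deltas": [[[0, 0, 0], [0, 0, 0], 50], [[0, 0, 0], [0, 0, 0], 60], [[0, 0, 0], [0, 0, 0], 62], [[0, 0, 0], [0, 0, 0], 62], [[0, 0, 0], [0, 0, 10], 62], [[0, 0, 0], [0, 0, 40], 62], [[0, 0, 0], [0, 0, 80], 62], [[0, 0, 0], [0, 0, 120], 62], [[0, 0, 0], [0, -20, 160], 62], [[0, 0, 0], [3, -60, 200], 62], [[0, 0, 0], [7, -110, 230], 62], [[0, 0, 0], [10, -160, 240], 62], [[0, 0, 0], [12, -210, 240], 62], [[0, 0, 0], [14, -260, 240], 62], [[0, 0, 0], [14, -305, 240], 62], [[0, 0, 0], [14, -305, 240], 62], [[0, 0, 0], [14, -305, 240], 62], [[0, 0, 0], [14, -305, 240], 62]]}}

```text
clock: 23.85
tcp_pos: [0.5769, -0.2069, 0.2764]
ee_rot: [0.508, 0.491, 0.507, -0.493]
wrist_force: [-0.2, -0.1, 1.0]
opening: 0.724
```

```bash
python3 tins.py w14.png; python3 - <<'E'
from h import *
d=cam('side'); save(d,'s14.png',(180,130,440,325),3)
goto([.5746,-.354,.15])
E
```

```text
[ 0.57714251 -0.20633     0.27661965] 23.9
[305.  47.] 416 centre 521.0 -83.1 r 50.8 mean [ 0.5458 -0.0724  0.0812] [93. 80. 63.]
[401. 120.] 17 centre 647.8 -121.9 r 5.5 mean [ 0.6479 -0.1219  0.08  ] [47. 40. 31.]
[192. 199.] 1758 centre 448.5 -203.8 r 24.3 mean [ 0.4485 -0.2031  0.0657] [ 44.  69. 135.]
[334. 217.] 1674 centre 591.3 -217.7 r 24.3 mean [ 0.5911 -0.2173  0.0655] [117. 118. 123.]
[248. 262.] 1483 centre 502.2 -270.0 r 24.5 mean [ 0.502  -0.2693  0.0657] [ 53. 107.  63.]
[487. 261.] 335 centre 767.8 -270.5 r 32.8 mean [ 0.7521 -0.2574  0.0822] [92. 99. 96.]
[314. 333.] 1222 centre 574.8 -354.1 r 24.5 mean [ 0.5747 -0.3535  0.0657] [89. 90. 93.]
[146. 465.] 39 centre 366.1 -548.3 r 15.9 mean [ 0.3669 -0.5431  0.083 ] [39. 40. 42.]
turn [ 0.2  0.  -0.2] shift mm [  -2.9 -147.9 -126.8] at [ 0.5775 -0.2061  0.2768] t 23.95
```

View pics/w14.png

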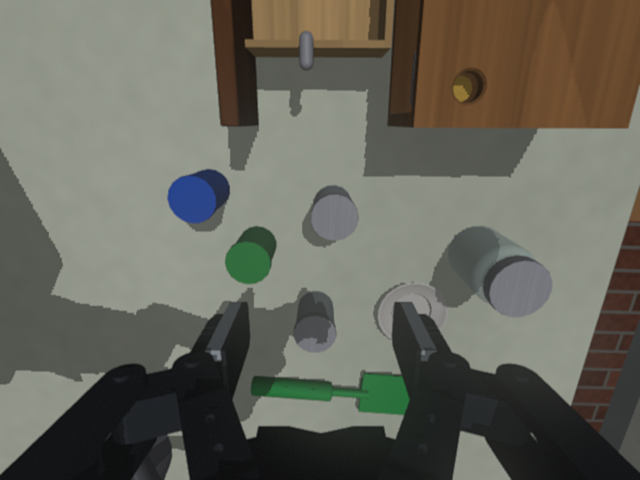

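View pics/s14.png

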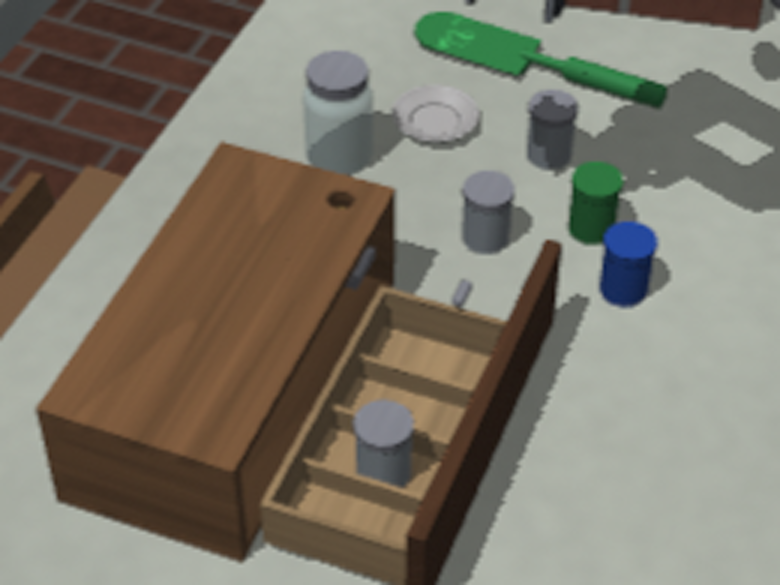

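```bash
python3 - <<'E'
from h import *
W=np.load('w.npy'); im=cv2.imread('pics/w14.png')
for u in range(366,392,2): print(u,W[312,u].round(4), im[312,u])
E
```

```text
366 [ 0.6418 -0.3621 -0.0028] [134 146 141]
368 [ 6.440e-01 -3.604e-01  1.000e-04] [135 146 142]
370 [ 0.6468 -0.3608 -0.0007] [135 147 142]
372 [ 6.493e-01 -3.606e-01 -5.000e-04] [130 141 137]
374 [ 6.520e-01 -3.605e-01 -4.000e-04] [84 90 87]
376 [ 0.6547 -0.3607 -0.0009] [84 91 88]
378 [ 0.6542 -0.3516  0.0151] [123 127 127]
380 [ 0.6567 -0.3516  0.015 ] [138 141 143]
382 [ 0.6593 -0.3518  0.0145] [133 136 137]
384 [ 0.6629 -0.3544  0.0098] [135 139 140]
386 [ 0.6652 -0.3536  0.0109] [136 139 140]
388 [ 0.6683 -0.3548  0.0087] [138 140 142]
390 [ 0.6711 -0.3555  0.0074] [136 138 140]
```

Call:
{"api": "carry_out", "payload": {"deltas": [[[0, 0, 0], [-1, -45, -30], 62], [[0, 0, 0], [-2, -90, -70], 62], [[0, 0, 0], [-3, -130, -110], 62], [[0, 0, 0], [-3, -148, -135], 62], [[0, 0, 0], [-3, -148, -140], 62], [[0, 0, 0], [-3, -148, -140], 62]]}}

```text
clock: 24.55
tcp_pos: [0.5737, -0.3521, 0.1348]
ee_rot: [0.508, 0.491, 0.509, -0.492]
wrist_force: [0.3, 0.3, 0.4]
opening: 0.726
```

```bash
python3 tins.py w15.png|grep -v '\[3[0-9]\.'; python3 - <<'E'
from h import *
goto([.5748,-.354,.016])
E
```

```text
[ 0.57474845 -0.35219139  0.13668185] 24.6
[89. 11.] 1478 centre 449.6 -216.8 r 20.5 mean [ 0.4498 -0.221   0.0655] [ 23.  51. 111.]
[362.  29.] 4979 centre 591.4 -218.1 r 24.3 mean [ 0.5916 -0.2246  0.0655] [112. 113. 120.]
[625. 142.] 498 centre 743.8 -279.3 r 21.1 mean [ 0.7383 -0.2787  0.0771] [77. 83. 79.]
[322. 259.] 4235 centre 574.8 -354.0 r 24.5 mean [ 0.575  -0.3534  0.0655] [106. 107. 112.]
[  4. 463.] 48 centre 331.9 -533.2 r 3.7 mean [ 0.3324 -0.5336  0.0667] [54. 54. 58.]
turn [ 0.1 -0.  -0.3] shift mm [ 1.000e-01 -1.800e+00 -1.207e+02] at [ 0.5747 -0.3522  0.1367] t 24.6
```

Call:
{"api": "carry_out", "payload": {"deltas": [[[0, 0, 0], [0, -1.8, -40], 62], [[0, 0, 0], [0, -1.8, -80], 62], [[0, 0, 0], [0, -1.8, -112], 62], [[0, 0, 0], [0, -1.8, -120], 62], [[0, 0, 0], [0, -1.8, -120], 62], [[0, 0, 0], [0, -1.8, -120], 40], [[0, 0, 0], [0, -1.8, -120], 38], [[0, 0, 0], [0, -1.8, -120], 38], [[0, 0, 0], [0, -1.8, -120], 38], [[0, 0, 0], [0, -1.8, -120], 38]]}}

```text
clock: 25.6
tcp_pos: [0.5762, -0.3547, 0.0194]
ee_rot: [0.51, 0.491, 0.507, -0.491]
wrist_force: [-1.0, 1.6, 5.7]
opening: 0.549
```

```bash
python3 - <<'E'
from h import *
c=cam('wrist'); save(c,'w16.png'); d=cam('side'); save(d,'s16.png',(300,100,440,205),5.5); print(bot.sense()['wrist_force'],bot.sense()['opening'],bot.sense()['tcp_pos'])
E
```

```text
[-0.4015429   0.81723365  8.18317093] 0.5516567965405965 [ 0.57617835 -0.35472802  0.01936831]
```

View pics/w16.png

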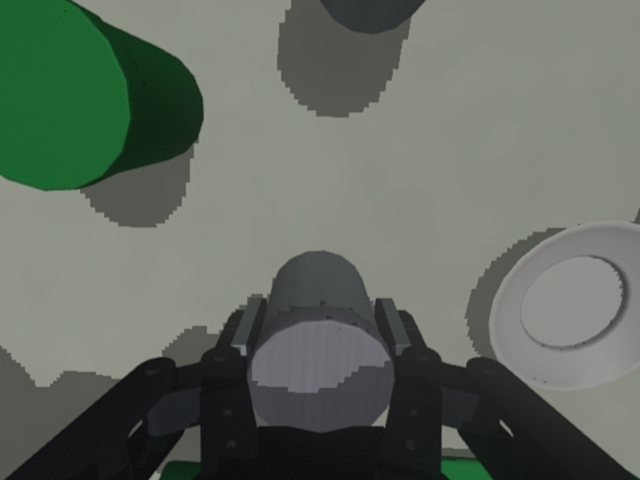

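View pics/s16.png

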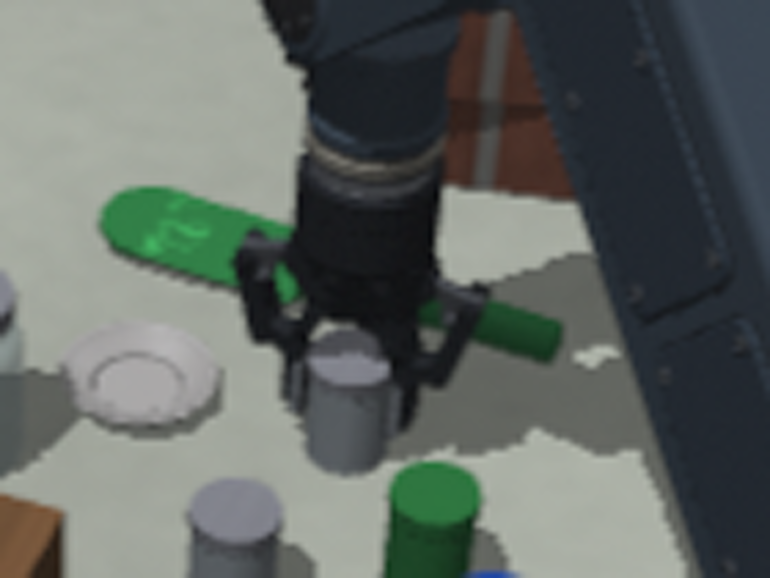

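Call:
{"api": "carry_out", "payload": {"deltas": [[[0, 0, 0], [0, 0, 10], 38], [[0, 0, 0], [0, 0, 20], 38], [[0, 0, 0], [0, 0, 30], 38], [[0, 0, 0], [0, 0, 30], 38]]}}

```text
clock: 26.1
tcp_pos: [0.5772, -0.3558, 0.0516]
ee_rot: [0.512, 0.491, 0.505, -0.491]
wrist_force: [0.6, 0.3, -2.4]
opening: 0.548
```

```bash
python3 - <<'E'
from h import *
c=cam('wrist'); W=cloud(c);  d=cam('side'); save(d,'s17.png',(320,110,420,185),7.5)
ok=np.zeros((480,640),bool); ok[320:400,255:388]=1; ok&=(W[...,2]>.08)
P=W[ok]; m=P.mean(0); u,s,v=np.linalg.svd(P-m,full_matrices=False); print(len(P),m,v[2],s)
Q=P[abs((P-m)@v[2])<.002]; m=Q.mean(0); print(np.linalg.svd(Q-m,full_matrices=False)[2][2],m,len(Q))
E
```

```text
10275 [ 0.57728927 -0.34655393  0.09737319] [0.01467339 0.04469365 0.99889297] [1.21273735 0.82790775 0.21893997]
[0.01901102 0.01259859 0.99973989] [ 0.57738726 -0.34700582  0.09779346] 9640
```

View pics/s17.png

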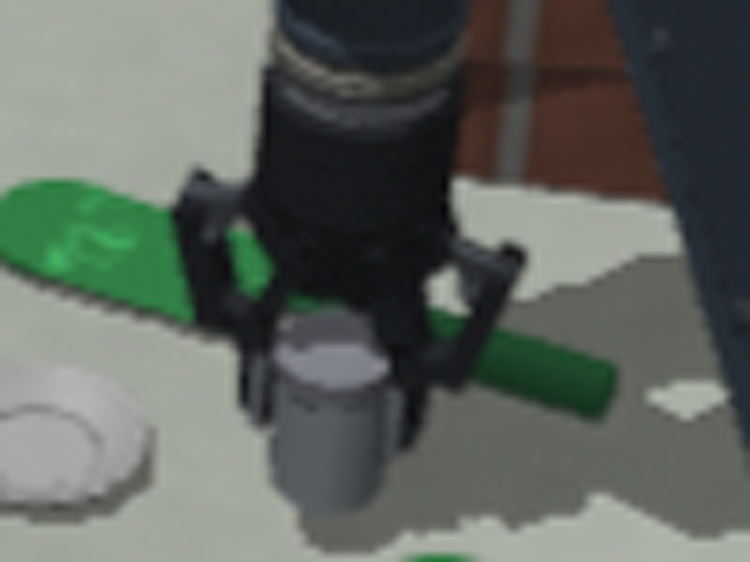

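Call:
{"api": "carry_out", "payload": {"deltas": [[[0, 0, 0], [0, 0, 45], 38], [[0, 0, 0], [0, 0, 90], 38], [[0, 0, 0], [0, 10, 115], 38], [[0, 0, 0], [-2, 55, 118], 38], [[0, 0, 0], [-4, 100, 118], 38], [[0, 0, 0], [-5, 145, 118], 38], [[0, 0, 0], [-6, 190, 118], 38], [[0, 0, 0], [-8, 235, 118], 38], [[0, 0, 0], [-9, 280, 118], 38], [[0, 0, 0], [-10, 325, 118], 38], [[0, 0, 0], [-12, 365, 118], 38], [[0, 0, 0], [-12, 391, 118], 38], [[0, 0, 0], [-12, 391, 118], 38], [[0, 0, 0], [-12, 391, 118], 38]]}}

```text
clock: 27.6
tcp_pos: [0.5639, 0.0366, 0.1674]
ee_rot: [0.511, 0.49, 0.507, -0.491]
wrist_force: [1.0, -0.0, -1.8]
opening: 0.547
```

```bash
python3 - <<'E'
from h import *
goto([.565,.0353,.06])
c=cam('wrist'); save(c,'w18.png')
E
```

```text
turn [ 0.3  0.2 -0.4] shift mm [   1.1   -1.3 -107.4] at [0.5639 0.0366 0.1674] t 27.6
```

View pics/w18.png

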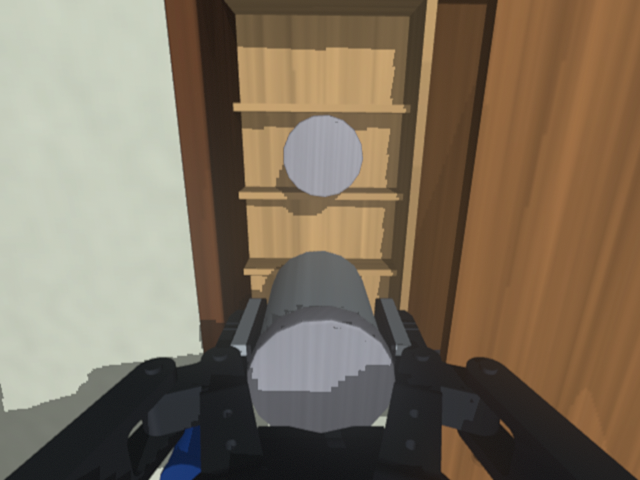

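Call:
{"api": "carry_out", "payload": {"deltas": [[[0.3, 0, -0.4], [1, -1.3, -40], 38], [[0.3, 0, -0.4], [1, -1.3, -80], 38], [[0.3, 0, -0.4], [1, -1.3, -105], 38], [[0.3, 0, -0.4], [1, -1.3, -118], 38], [[0.3, 0, -0.4], [1, -1.3, -126], 38], [[0.3, 0, -0.4], [1, -1.3, -127], 38], [[0.3, 0, -0.4], [1, -1.3, -127], 38]]}}

```text
clock: 28.35
tcp_pos: [0.5661, 0.034, 0.0413]
ee_rot: [0.508, 0.494, 0.506, -0.492]
wrist_force: [0.3, -0.9, -1.6]
opening: 0.547
```

Call:
{"api": "carry_out", "payload": {"deltas": [[[0, 0, 0], [0, 0, -2], 38], [[0, 0, 0], [0, 0, -3], 38], [[0, 0, 0], [0, 0, -3], 38]]}}

```text
clock: 28.65
tcp_pos: [0.567, 0.0339, 0.0394]
ee_rot: [0.509, 0.495, 0.505, -0.491]
wrist_force: [-0.1, 0.5, 1.9]
opening: 0.545
```

Contact with the floor. I'll release and go up to tin A.

Call:
{"api": "carry_out", "payload": {"deltas": [[[0, 0, 0], [0, 0, 0], 50], [[0, 0, 0], [-1, 0, 0], 60], [[0, 0, 0], [-1, 0, 0], 62], [[0, 0, 0], [-1, 0, 0], 62], [[0, 0, 0], [-1, 0, 10], 62], [[0, 0, 0], [-1, 0, 40], 62], [[0, 0, 0], [-1, 0, 80], 62], [[0, 0, 0], [0, 0, 120], 62], [[0, 0, 0], [4, -30, 150], 62], [[0, 0, 0], [8, -75, 160], 62], [[0, 0, 0], [12, -120, 160], 62], [[0, 0, 0], [16, -165, 160], 62], [[0, 0, 0], [20, -210, 160], 62], [[0, 0, 0], [24, -245, 150], 62], [[0, 0, 0], [24, -252, 120], 62], [[0, 0, 0], [24, -252, 105], 62], [[0, 0, 0], [24, -252, 105], 62], [[0, 0, 0], [24, -252, 105], 62]]}}

```text
clock: 30.45
tcp_pos: [0.5902, -0.2175, 0.144]
ee_rot: [0.508, 0.494, 0.506, -0.491]
wrist_force: [0.7, 0.3, -0.1]
opening: 0.722
```

```bash
python3 tins.py w19.png; python3 - <<'E'
from h import *
d=cam('side'); save(d,'s19.png',(180,130,440,325),3)
goto([.5913,-.218,.016])
E
```

```text
[ 0.59092192 -0.21768606  0.14485085] 30.5
[169.  55.] 355 centre 500.5 -106.8 r 26.0 mean [ 0.5071 -0.1073  0.0804] [34. 25. 19.]
[268.   4.] 139 centre 561.1 -80.5 r 5.2 mean [ 0.5612 -0.082   0.0814] [73. 74. 77.]
[454.  15.] 218 centre 659.4 -79.4 r 7.0 mean [ 0.6593 -0.0795  0.0645] [64. 65. 68.]
[466. 102.] 53 centre 648.2 -122.0 r 5.9 mean [ 0.648  -0.122   0.0799] [45. 34. 24.]
[ 99. 225.] 4329 centre 448.6 -203.5 r 24.8 mean [ 0.449  -0.2026  0.0656] [ 32.  65. 139.]
[321. 251.] 3950 centre 591.3 -217.6 r 24.4 mean [ 0.5913 -0.2168  0.0655] [121. 123. 128.]
[557. 316.] 881 centre 767.6 -270.0 r 32.9 mean [ 0.7514 -0.2563  0.0821] [106. 114. 109.]
[186. 314.] 2651 centre 501.7 -269.5 r 24.5 mean [ 0.4987 -0.2662  0.0656] [ 40. 101.  54.]
turn [0.  0.5 0. ] shift mm [-1.000e-01 -2.000e-01 -1.294e+02] at [ 0.5914 -0.2178  0.1454] t 30.55
```

View pics/w19.png

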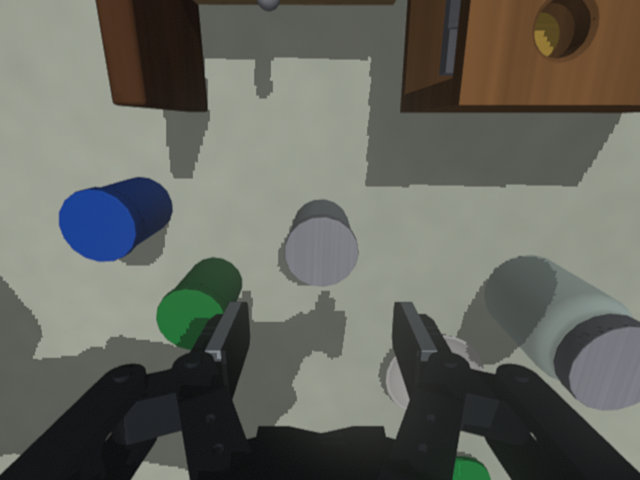

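View pics/s19.png

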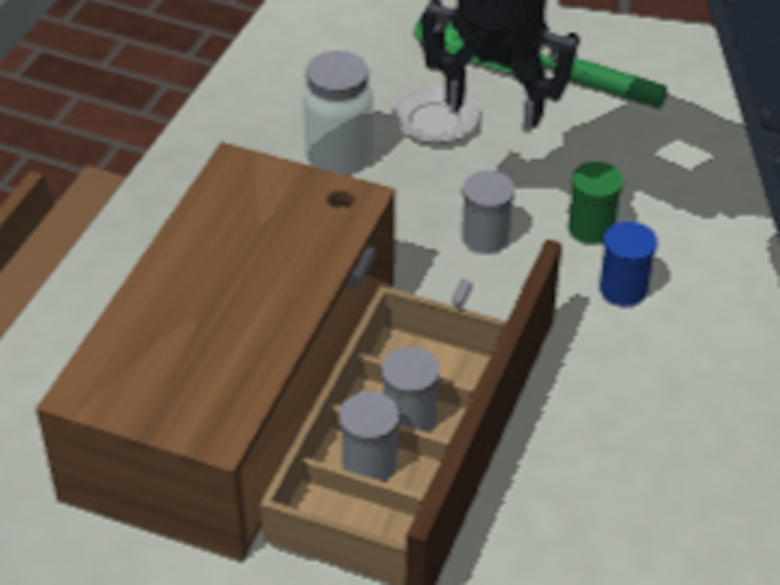

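Call:
{"api": "carry_out", "payload": {"deltas": [[[0, 0.5, 0], [0, 0, -40], 62], [[0, 0.5, 0], [0, 0, -85], 62], [[0, 0.5, 0], [0, 0, -120], 62], [[0, 0.5, 0], [0, 0, -128], 62], [[0, 0.5, 0], [0, 0, -128], 62], [[0, 0.5, 0], [0, 0, -128], 40], [[0, 0.5, 0], [0, 0, -128], 38], [[0, 0.5, 0], [0, 0, -128], 38], [[0, 0.5, 0], [0, 0, -128], 38], [[0, 0.5, 0], [0, 0, -128], 38]]}}

```text
clock: 31.55
tcp_pos: [0.5927, -0.2185, 0.0194]
ee_rot: [0.509, 0.493, 0.506, -0.493]
wrist_force: [-0.4, -0.2, 6.4]
opening: 0.547
```

Call:
{"api": "carry_out", "payload": {"deltas": [[[0, 0, 0], [0, 0, 30], 38], [[0, 0, 0], [0, 0, 75], 38], [[0, 0, 0], [0, 0, 120], 38], [[0, 0, 0], [0, 0, 145], 38], [[0, 0, 0], [-6, 40, 148], 38], [[0, 0, 0], [-12, 85, 148], 38], [[0, 0, 0], [-18, 130, 148], 38], [[0, 0, 0], [-24, 170, 148], 38], [[0, 0, 0], [-26.5, 192, 148], 38], [[0, 0, 0], [-26.5, 192, 148], 38], [[0, 0, 0], [-26.5, 192, 148], 38]]}}

```text
clock: 32.65
tcp_pos: [0.5662, -0.0263, 0.1676]
ee_rot: [0.509, 0.492, 0.506, -0.492]
wrist_force: [-0.3, -0.7, -2.7]
opening: 0.549
```

```bash
python3 - <<'E'
from h import *
goto([.566,-.0262,.0415])
c=cam('wrist'); save(c,'w20.png'); W=cloud(c)
for v in range(150,290,4): print(v,W[v,290].round(4))
d=cam('side'); save(d,'s20.png',(180,130,440,325),3)
E
```

```text
turn [ 0.2  0.2 -0. ] shift mm [-2.000e-01  1.000e-01 -1.261e+02] at [ 0.5662 -0.0263  0.1676] t 32.65
150 [0.5464 0.0377 0.0843]
154 [0.5466 0.0354 0.0859]
158 [0.5466 0.0331 0.0863]
162 [0.5465 0.0306 0.0848]
166 [0.5465 0.0282 0.0855]
170 [0.5465 0.0258 0.0852]
174 [0.5465 0.0233 0.0846]
178 [0.5465 0.0208 0.0845]
182 [0.5414 0.0077 0.0189]
186 [0.5417 0.0051 0.0224]
190 [0.5432 0.0054 0.0416]
194 [0.5434 0.0029 0.0444]
198 [ 0.5415 -0.0052  0.0199]
202 [ 0.5415 -0.0084  0.0202]
206 [ 0.5414 -0.0121  0.0188]
210 [ 0.5416 -0.015   0.0207]
214 [ 0.5415 -0.0187  0.0195]
218 [ 0.5415 -0.0222  0.0191]
222 [ 0.5415 -0.0254  0.0199]
226 [ 0.5414 -0.0293  0.0184]
230 [ 0.5417 -0.032   0.0213]
234 [ 0.5416 -0.0359  0.0199]
238 [ 0.5415 -0.0397  0.019 ]
242 [ 0.5416 -0.0427  0.0207]
246 [ 0.5416 -0.0464  0.0203]
250 [ 0.5416 -0.0501  0.0202]
254 [ 0.5416 -0.0539  0.0197]
258 [ 0.5516 -0.0071  0.1502]
262 [ 0.5521 -0.0069  0.1557]
266 [ 0.5526 -0.0064  0.1618]
270 [ 0.5529 -0.0066  0.1656]
274 [ 0.5533 -0.006   0.1715]
278 [ 0.5535 -0.0066  0.174 ]
282 [ 0.5539 -0.0062  0.1789]
286 [ 0.5543 -0.0056  0.1837]
```

View pics/w20.png

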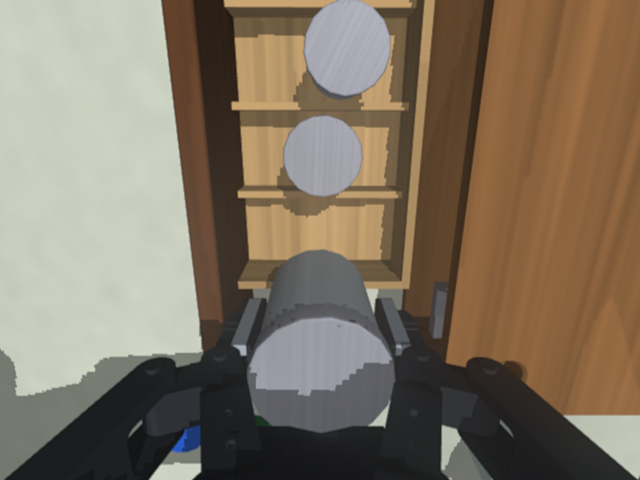

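View pics/s20.png

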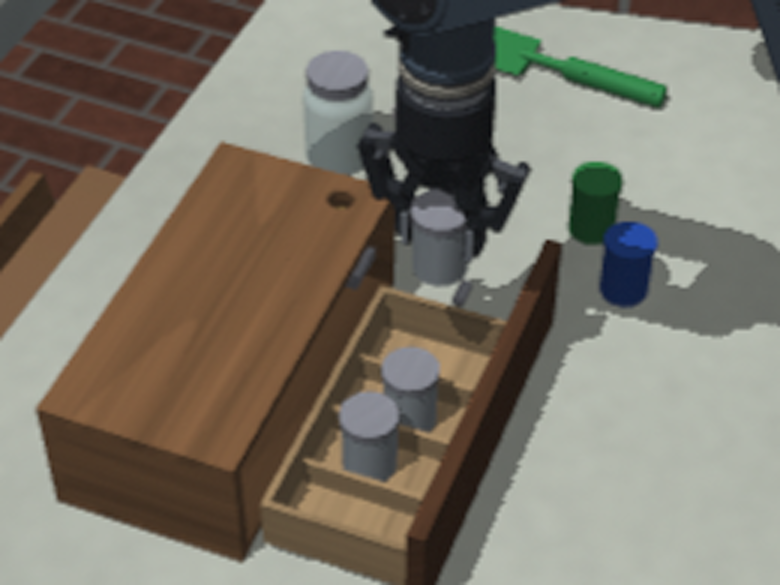

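Call:
{"api": "carry_out", "payload": {"deltas": [[[0, 0, 0], [0, 0, -40], 38], [[0, 0, 0], [0, 0, -80], 38], [[0, 0, 0], [0, 0, -105], 38], [[0, 0, 0], [0, 0, -118], 38], [[0, 0, 0], [0, 0, -126], 38], [[0, 0, 0], [0, 0, -129], 38], [[0, 0, 0], [0, 0, -130], 38], [[0, 0, 0], [0, 0, -130], 38]]}}

```text
clock: 33.55
tcp_pos: [0.5672, -0.0283, 0.0395]
ee_rot: [0.509, 0.493, 0.505, -0.493]
wrist_force: [-1.7, -0.9, 1.9]
opening: 0.546
```

Contact. I'll release it, rise and inspect.

Call:
{"api": "carry_out", "payload": {"deltas": [[[0, 0, 0], [0, 0, 0], 50], [[0, 0, 0], [-1, 0, 0], 60], [[0, 0, 0], [-1, 0, 0], 62], [[0, 0, 0], [-1, 0, 0], 62], [[0, 0, 0], [-1, 0, 10], 62], [[0, 0, 0], [-1, 0, 40], 62], [[0, 0, 0], [-1, 0, 80], 62], [[0, 0, 0], [-1, 0, 125], 50], [[0, 0, 0], [-1, 0, 170], 30], [[0, 0, 0], [-1, 0, 210], 0], [[0, 0, 0], [-1, 0, 240], 0], [[0, 0, 0], [-1, 0, 240], 0], [[0, 0, 0], [-1, 0, 240], 0]]}}

```text
clock: 34.85
tcp_pos: [0.5659, -0.0282, 0.2801]
ee_rot: [0.51, 0.493, 0.504, -0.493]
wrist_force: [0.0, 0.1, 0.2]
opening: -0.004
```

```bash
sed 's/.060)&(W\[...,2\]<.085/.075)\&(W[...,2]<.100/' tins.py > tins2.py; python3 tins2.py w21.png; python3 - <<'E'
from h import *
d=cam('side'); save(d,'s21.png',(180,130,440,325),3)
goto([.45,.04,.2])
E
```

```text
[ 0.56513647 -0.02806101  0.27872968] 34.9
[251. 146.] 256 centre 504.1 6.1 r 134.8 mean [0.5038 0.0251 0.0953] [50. 43. 36.]
[337.  71.] 2654 centre 577.7 93.1 r 24.3 mean [0.5778 0.0935 0.0861] [144. 145. 153.]
[321. 143.] 2197 centre 566.0 33.9 r 24.3 mean [0.566  0.0343 0.0856] [140. 140. 147.]
[318. 214.] 1900 centre 564.6 -41.4 r 37.9 mean [ 0.5661 -0.0275  0.0856] [134. 134. 140.]
[443. 292.] 87 centre 689.9 -100.9 r 8.5 mean [ 0.6899 -0.1009  0.0993] [101.  82.  48.]
[397. 298.] 14 centre 648.2 -121.6 r 5.7 mean [ 0.648  -0.1197  0.0946] [65. 57. 48.]
[496. 395.] 76 centre 779.0 -248.7 r 17.3 mean [ 0.7789 -0.2454  0.0861] [139. 151. 145.]
turn [0.2 0.1 0.1] shift mm [-114.9   68.   -78. ] at [ 0.5649 -0.028   0.278 ] t 34.95
```

View pics/w21.png

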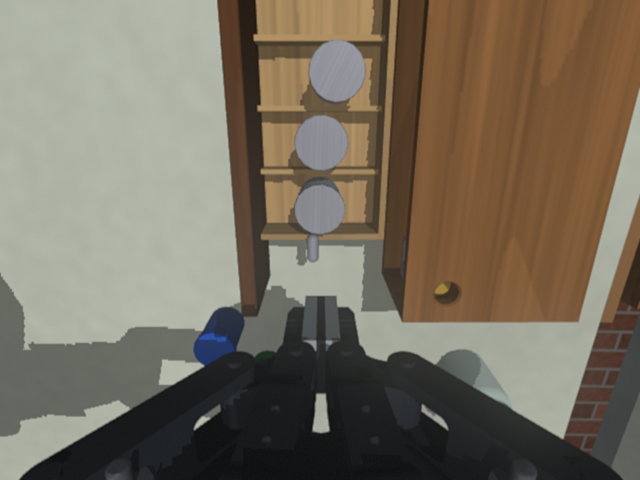

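View pics/s21.png

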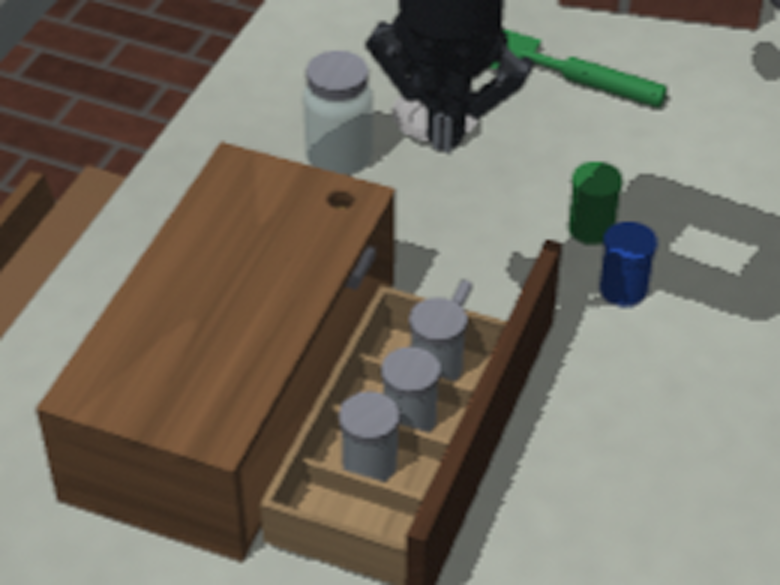

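Call:
{"api": "carry_out", "payload": {"deltas": [[[0, 0, 8], [-12, 7, 0], 0], [[0, 0, 16], [-24, 14, 0], 0], [[0, 0, 24], [-36, 21, 0], 0], [[0, 0, 32], [-48, 28, 0], 0], [[0, 0, 40], [-60, 35, 0], 0], [[0, 0, 48], [-75, 42, 0], 0], [[0, 0, 56], [-90, 49, 0], 0], [[0, 0, 64], [-105, 56, 0], 0], [[0, 0, 72], [-120, 63, -20], 0], [[0, 0, 80], [-125, 70, -50], 0], [[0, 0, 88], [-125, 70, -90], 0], [[0, 0, 90], [-125, 70, -130], 0], [[0, 0, 90], [-125, 70, -170], 0], [[0, 0, 90], [-125, 70, -193], 0], [[0, 0, 90], [-125, 70, -193], 0], [[0, 0, 90], [-125, 70, -193], 0]]}}

```text
clock: 36.55
tcp_pos: [0.4389, 0.0421, 0.0842]
ee_rot: [0.707, -0.009, 0.707, 0.011]
wrist_force: [0.5, 0.4, 0.4]
opening: 0.001
```

```bash
python3 - <<'E'
from h import *
goto([.476,.042,.085],91.7)
d=cam('side'); save(d,'s22.png',(150,150,450,375),2.6)
E
```

```text
turn [-0.1  0.   0.1] shift mm [37.1 -0.1  0.8] at [0.4389 0.0421 0.0842] t 36.55
```

View pics/s22.png

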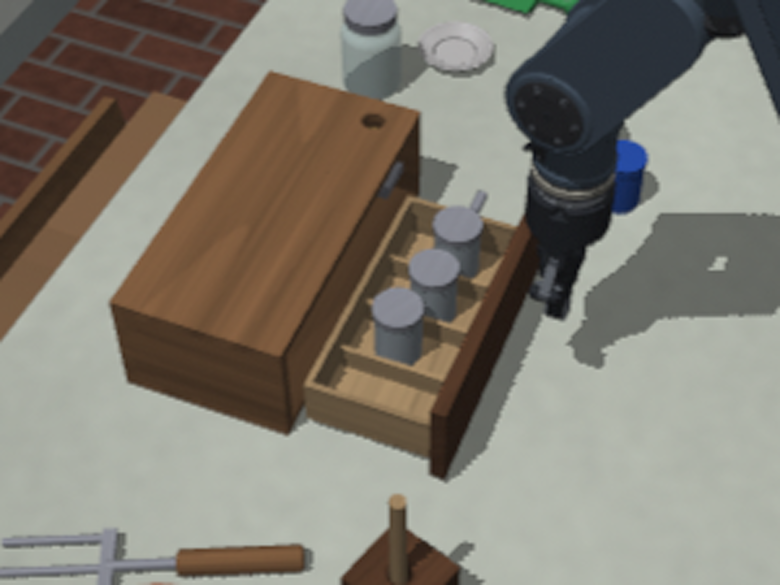

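Call:
{"api": "carry_out", "payload": {"deltas": [[[0, 0, 0], [12, 0, 0], 0], [[0, 0, 0], [22, 0, 0], 0], [[0, 0, 0], [28, 0, 0], 0], [[0, 0, 0], [33, 0, 0], 0], [[0, 0, 0], [38, 0, 0], 0], [[0, 0, 0], [43, 0, 0], 0], [[0, 0, 0], [49, 0, 0], 0], [[0, 0, 0], [55, 0, 0], 0], [[0, 0, 0], [61, 0, 0], 0], [[0, 0, 0], [67, 0, 0], 0]]}}

```text
clock: 37.6
tcp_pos: [0.5018, 0.043, 0.0846]
ee_rot: [0.704, -0.009, 0.71, 0.011]
wrist_force: [-7.6, 1.4, 5.5]
opening: -0.005
```

Call:
{"api": "carry_out", "payload": {"deltas": [[[0, 0, 0], [6, 0, 0], 0], [[0, 0, 0], [12, 0, 0], 0], [[0, 0, 0], [18, 0, 0], 0], [[0, 0, 0], [24, 0, 0], 0], [[0, 0, 0], [30, 0, 0], 0], [[0, 0, 0], [36, 0, 0], 0], [[0, 0, 0], [42, 0, 0], 0], [[0, 0, 0], [48, 0, 0], 0], [[0, 0, 0], [54, 0, 0], 0], [[0, 0, 0], [60, 0, 0], 0], [[0, 0, 0], [65, 0, 0], 0], [[0, 0, 0], [70, 0, 0], 0], [[0, 0, 0], [75, 0, 0], 0], [[0, 0, 0], [80, 0, 0], 0]]}}

```text
clock: 39.0
tcp_pos: [0.5759, 0.0449, 0.0837]
ee_rot: [0.699, -0.008, 0.715, 0.013]
wrist_force: [-8.4, 4.4, 3.5]
opening: -0.001
```

```bash
python3 - <<'E'
from h import *
goto([.616,.042,.085],91.7)
d=cam('side'); save(d,'s23.png',(150,150,450,375),2.6)
E
```

```text
turn [-0.4 -1.2  0.1] shift mm [40.1 -2.9  1.3] at [0.5759 0.0449 0.0837] t 39.0
```

View pics/s23.png

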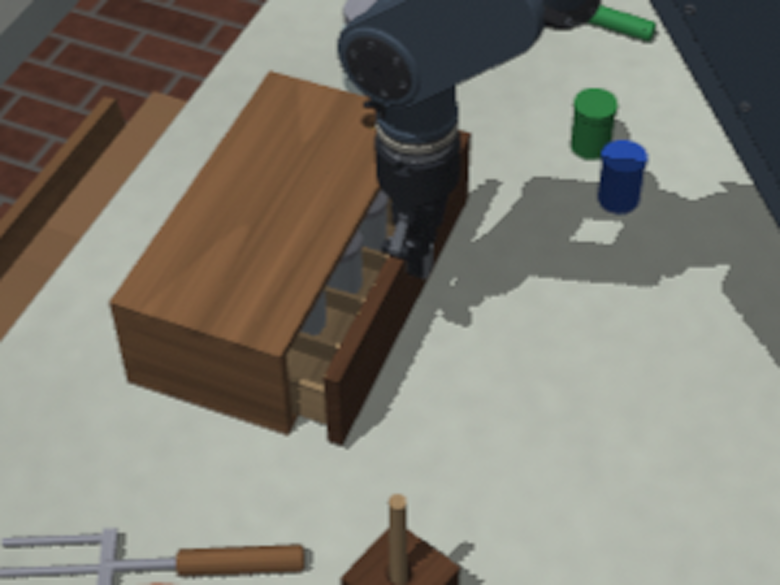

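Call:
{"api": "carry_out", "payload": {"deltas": [[[0, -0.5, 0], [8, 0, 0], 0], [[0, -0.5, 0], [14, -1, 0], 0], [[0, -1, 0], [19, -1, 0], 0], [[0, -1, 0], [24, -1, 0], 0], [[0, -1, 0], [29, -1, 0], 0], [[0, -1, 0], [33, -1, 0], 0], [[0, -1, 0], [36, -1, 0], 0], [[0, -1, 0], [39, -1, 0], 0], [[0, -1, 0], [41, -1, 0], 0], [[0, -1, 0], [43, -1, 0], 0], [[0, -1, 0], [43, -1, 0], 0]]}}

```text
clock: 40.15
tcp_pos: [0.6153, 0.0458, 0.0824]
ee_rot: [0.702, -0.007, 0.712, 0.014]
wrist_force: [-8.0, 3.1, 2.6]
opening: 0.003
```

Call:
{"api": "carry_out", "payload": {"deltas": [[[0, 0, 0], [3, 0, 0], 0], [[0, 0, 0], [5, 0, 0], 0], [[0, 0, 0], [7, 0, 0], 0], [[0, 0, 0], [7, 0, 0], 0], [[0, 0, 0], [7, 0, 0], 0]]}}

```text
clock: 40.65
tcp_pos: [0.6153, 0.0464, 0.0816]
ee_rot: [0.697, -0.007, 0.717, 0.014]
wrist_force: [-11.1, -1.1, 6.7]
opening: 0.006
```

Call:
{"api": "carry_out", "payload": {"deltas": [[[0, 0, 0], [8, 0, 1], 0], [[0, 0, 0], [12, 0, 1], 0], [[0, 0, 0], [15, 0, 1], 0], [[0, 0, 0], [15, 0, 1], 0], [[0, 0, 0], [15, 0, 1], 0]]}}

```text
clock: 41.15
tcp_pos: [0.6147, 0.0465, 0.0818]
ee_rot: [0.684, -0.007, 0.729, 0.015]
wrist_force: [-26.5, -4.6, 18.6]
opening: -0.003
```

Call:
{"api": "carry_out", "payload": {"deltas": [[[0, -1, 0], [-2, 0, 0], 0], [[0, -2, 0], [-6, 0, 0], 0], [[0, -3, 0], [-12, 0, 0], 0], [[0, -3.6, 0], [-20, 0, 0], 0], [[0, -3.6, 0], [-40, 0, 0], 0], [[0, -3.6, 0], [-60, 0, 0], 0], [[0, -3.6, 0], [-60, 0, 0], 0], [[0, -3.6, 0], [-60, 0, 0], 0], [[0, -3.6, 0], [-60, 0, 0], 0], [[0, -3.6, 0], [-60, 0, 0], 0], [[0, -3.6, 0], [-60, 0, 0], 0]]}}

```text
clock: 42.25
tcp_pos: [0.5556, 0.0465, 0.0818]
ee_rot: [0.707, -0.008, 0.707, 0.015]
wrist_force: [0.7, -0.2, -0.0]
opening: -0.0
```

```bash
python3 - <<'E'
from h import *
d=cam('side'); save(d,'s24.png',(150,150,450,375),2.6); e=cam('scene'); save(e,'e24.png',(180,180,500,420),2.5)
c=cam('wrist'); save(c,'w24.png'); W=cloud(c)
for v in (120,200): print([(u,W[v,u].round(3).tolist()) for u in range(200,440,30)])
E
```

```text
[(200, [0.475, -0.027, -0.001]), (230, [0.475, -0.009, -0.0]), (260, [0.474, 0.009, -0.001]), (290, [0.474, 0.026, 0.001]), (320, [0.473, 0.044, -0.001]), (350, [0.473, 0.062, -0.0]), (380, [0.472, 0.079, 0.0]), (410, [0.472, 0.097, -0.001])]
[(200, [0.523, -0.03, 0.0]), (230, [0.523, -0.011, -0.0]), (260, [0.522, 0.008, 0.0]), (290, [0.522, 0.026, -0.001]), (320, [0.521, 0.045, 0.0]), (350, [0.521, 0.064, -0.002]), (380, [0.52, 0.083, 0.0]), (410, [0.52, 0.102, -0.001])]
```

View pics/s24.png

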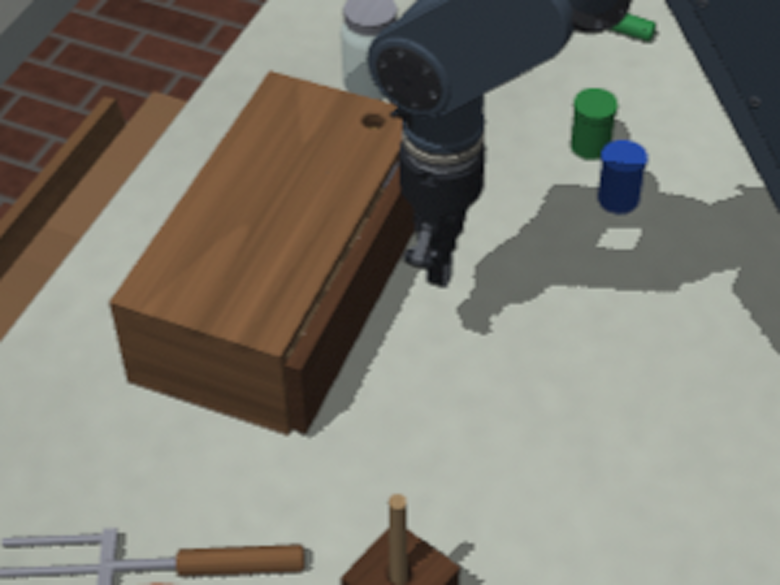

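View pics/w24.png

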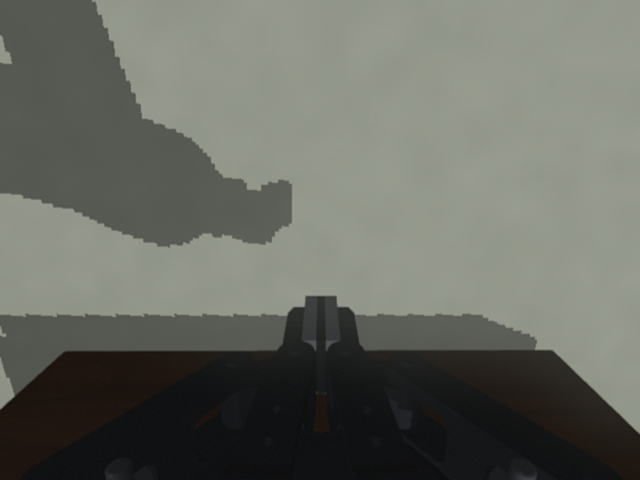

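Call:
{"api": "carry_out", "payload": {"deltas": [[[0, 0, 0], [-20, 0, 30], 0], [[0, 0, 0], [-40, 0, 70], 0], [[0, 0, 0], [-60, 10, 110], 0], [[0, 0, 0], [-80, 40, 150], 0], [[0, 0, 0], [-90, 80, 180], 0], [[0, 0, 0], [-100, 120, 200], 0], [[0, 0, 0], [-110, 160, 200], 0], [[0, 0, 0], [-110, 160, 200], 0], [[0, 0, 0], [-110, 160, 200], 0], [[0, 0, 0], [-110, 160, 200], 0]]}}

```text
clock: 43.4
tcp_pos: [0.445, 0.2057, 0.2814]
ee_rot: [0.707, -0.008, 0.708, 0.015]
wrist_force: [-0.5, -0.2, 0.8]
opening: 0.001
```

```bash
python3 - <<'E'
from h import *
d=cam('side'); save(d,'s25.png'); W=cloud(d); np.save('side.npy',W)
e=cam('scene'); save(e,'e25.png'); V=cloud(e)
i0=cv2.imread('pics/side0.png').astype(int); i1=cv2.imread('pics/s25.png').astype(int); df=abs(i0-i1).max(2)
print('diff chest region',df[180:315,195:320].mean(),(df[180:315,195:320]>25).sum())
for n,X in (('side',W),('scene',V)):
    ok=(X[...,2]>.1)&(X[...,2]<.114)&(X[...,0]>.55)&(X[...,0]<.66)&(X[...,1]>-.1)&(X[...,1]<.2)
    P=X[ok]; q=P[:,0]*.9996+P[:,1]*.028; print(n,len(P),np.percentile(q,[2,25,50,75,98]).round(4))
    for a,b in [(.08,.1),(.1,.13),(.13,.16),(.162,.18)]:
        k=(X[...,2]>a)&(X[...,2]<b)&(abs(X[...,0]-.471)<.03)&(abs(X[...,1]-.337)<.03); print(a,k.sum(),X[k].mean(0).round(4))
print(bot.sense()['wrist_force'],bot.sense()['clock'])
E
```

```text
diff chest region 9.152533333333333 0
side 735 [0.622  0.6247 0.6298 0.6354 0.6436]
0.08 35 [0.4693 0.3408 0.0896]
0.1 51 [0.4692 0.3405 0.1146]
0.13 55 [0.4691 0.3412 0.1445]
0.162 49 [0.4706 0.3377 0.1692]
scene 310 [0.6263 0.6299 0.6319 0.6343 0.6376]
0.08 35 [0.4797 0.3378 0.0904]
0.1 61 [0.4794 0.3382 0.1151]
0.13 62 [0.4789 0.338  0.1454]
0.162 36 [0.476  0.3376 0.1682]
[ 0.12645129  0.89965515 -0.25928656] 43.5
```

View pics/s25.png

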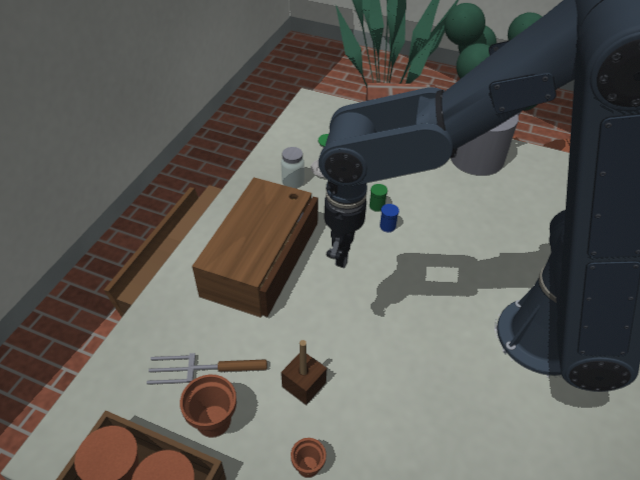

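View pics/e25.png

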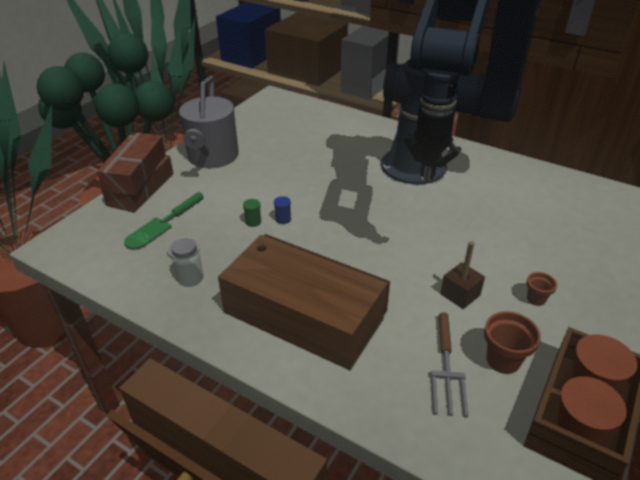

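```bash
python3 -c "
from h import *
print(bot.job_done())"
```

```text
the job is handed in; nothing more can be done
None
```

The job is handed in after 43.5 s of robot time. All three grey tins are in the drawer, the drawer looks latched shut, and the dowel is back in its block. The hand-in gives no verdict, so this rests on my own last checks.

**What I did**
- I took the dowel from its block and pressed the catch through the hole, about 14 mm deep at 6 N. The drawer sprang out, and I stood the dowel back in the block.
- I pressed the three lids at 24–30 N, stood the tins in pockets 0, 1 and 2, and pushed the drawer in at about 26 N.
- The blue and green look-alike tins were not touched.

**Last checks**
- **Lids and tins:** before closing, all lid tops were at 85.6–86.1 mm, which is right for lids fully home on the drawer floor. The tins stood upright.
- **Drawer:** it stayed shut after I backed off. In the side view the chest area matches the starting picture, with no pixel differing by more than 25 levels.
- **Dowel:** it is upright with its top at 168–169 mm, so it is fully down.
- **Arm and bystanders:** the arm is clear of everything. In the pictures the bystanders in view are where they were. The final views do not show the saucer clearly, but it was in place in earlier ones.

**What did not match or could not be seen**
- The pockets lay about 25 mm further left than I first worked out, so I corrected this from a wrist-camera measurement before placing the first tin.
- The tin in pocket 2 had slid about 15 mm towards the chest when I looked again, possibly the knock the task warned of. It was still upright and within limits.
- I could not see the tins once the drawer was shut, and I did not look at the catch pad again.

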